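# Load, shut and seal the core-ring drying chamber

### The job

Take the green tamper out of the open drying chamber and put it in the ceramic drying dish, and stand every copper core ring from the bench on end on the chamber's ceramic plate, side by side. Then shut the lid, push the toggle clamp's handle over its dead centre until it locks, and only after that screw the vent cap on the lid down to its stop. Leave the other things on the bench where they are.

Things in the scene. Friction and masses are not known exactly. Their poses are not given: they have to be found in the camera images.
- plate (a point): Drying chamber, fixed: open aluminium box, outside 132 (x) by 228 mm (y), rim 46 mm above the bench, walls 7 mm, its floor a white ceramic plate 118 x 214 mm. Point: centre of the plate's top face, 16 mm above the bench (30 mm below the rim). x and y run along the short and long sides, z up; lid hinge at the +y end, toggle clamp outside the -y end.
- lid (a joint): Hinged aluminium lid of the chamber, 132 x 228 x 10 mm, 0.5 kg: 0 = shut flat on the rim, 1.85 = fully open, leaning back past upright, where it starts. The hinge is damped: tipped forward past upright (below about 1.5) it comes down by itself in a few seconds. Pushing it there takes about 2 N at its edge.
- lid_edge (a point): Middle of the lid's free edge (opposite the hinge), half-way through its thickness; when the lid is open this is its top edge, about 265 mm above the bench. The frame turns with the lid: z is the normal of its outer face.
- lid_hinge (a point): Middle of the lid's hinge line, at the +y end of the chamber, on the lid's lower face (46 mm above the bench). The hinge axis is along the chamber's x.
- vent_cap (a joint): Turn of the captive screw cap on the vent in the middle of the lid: 0 = slack, 3.2 = screwed down to its stop; grows clockwise as seen looking at the lid's outer face. Friction about 0.06 Nm; it stays where it is left and sinks 1.6 mm per radian. It starts slack, between 0 and 0.5.
- cap_center (a point): Centre of the vent cap: a round fluted black cap 36 mm across and 28 mm high on the middle of the lid's outer face. With the lid shut its axis is vertical and its underside is 8 mm (slack) to 3 mm (tight) above the lid's top, which is 56 mm above the bench.
- clamp_handle (a joint): Toggle clamp handle: 0 = open, nearly upright (leans 0.1 rad to the chamber), clamp arm raised. Pushed away from the chamber (its -y) and down, about an axis along the chamber's x, to 1.70 = locked: handle level, spindle on the lid. Dead centre at 1.35: short of it the spring throws the handle back, past it it snaps to 1.70, a hard stop, and stays. Push about 5 N at the grip.
- handle_grip (a point): Point in the rubber grip of the clamp handle, 95 mm from its pivot; the grip is a round bar 17 mm thick from 75 to 117 mm from the pivot, below it a 10 mm rod. When open it is about 165 mm above the bench.
- handle_pivot (a point): Pivot of the clamp handle, 165 mm from the middle of the chamber on its -y side, 70 mm above the bench. The raised clamp arm stands 37 mm from it towards the chamber and ends about 130 mm above the bench.
- ring1_c (a point): A plain copper core ring, open at both ends, 36 mm outside diameter, wall 3.5 mm, 24 mm high, 60 g; starts standing on end on the bench. Point: its centre, 12 mm above its underside; z is its axis. Two to four rings are present (absent ones read None).
- ring2_c (a point): A plain copper core ring, open at both ends, 36 mm outside diameter, wall 3.5 mm, 24 mm high, 60 g; starts standing on end on the bench. Point: its centre, 12 mm above its underside; z is its axis. Two to four rings are present (absent ones read None).
- ring3_c (a point): A plain copper core ring, open at both ends, 36 mm outside diameter, wall 3.5 mm, 24 mm high, 60 g; starts standing on end on the bench. Point: its centre, 12 mm above its underside; z is its axis. Two to four rings are present (absent ones read None).
- ring4_c (a point): A plain copper core ring, open at both ends, 36 mm outside diameter, wall 3.5 mm, 24 mm high, 60 g; starts standing on end on the bench. Point: its centre, 12 mm above its underside; z is its axis. Two to four rings are present (absent ones read None).
- tamper_grip (a point): Green anodised aluminium tamper: a disc foot 40 mm across and 18 mm high with an upright round stem 17 mm thick, 70 mm high in all, 120 g; starts standing on its foot on the chamber's plate. Point: on the stem's axis, 50 mm above the foot's underside; z points up the stem.
- dish: Low round white ceramic drying dish on the bench, 112 mm across the rim, 92 mm at the foot, 20 mm high, inner floor 6 mm above the bench, 0.5 kg, loose. Origin: centre of its underside.
- tin: Bystander: closed aluminium moisture tin 52 mm across, 50 mm high; origin under its centre.
- weight: Bystander: small brass weight with a knob, 30 mm across, 41 mm high; origin under its centre.
- spatula: Bystander: spatula lying flat on the bench; origin under its middle.
- beaker: Bystander: glass beaker 64 mm across, 70 mm high; origin under its centre.
- tamper: The same tamper; origin at the centre of its foot's underside, z up the stem.
There are look-alikes about, which are no part of the job. What is shaped like the part that bears ring3_c but purple or red is not meant. Leave any purple look-alike of the tamper alone.

How it is judged (in metres and radians):
On the way, in this order (a step that is already met when the one before it is completed fails the run):
1. every ring stands on end on the chamber's plate and the tamper is in the dish (x of ring1_c in the frame of plate between -0.043 and 0.043 m and y of ring1_c in the frame of plate between -0.091 and 0.091 m and z of ring1_c in the frame of plate between 0.008 and 0.016 m and angle between the z axis of each of ring1_c, ring2_c, ring3_c, ring4_c and the z axis of plate, either way round below 0.15 rad and x of ring2_c in the frame of plate between -0.043 and 0.043 m and y of ring2_c in the frame of plate between -0.091 and 0.091 m and z of ring2_c in the frame of plate between 0.008 and 0.016 m and x of ring3_c in the frame of plate between -0.043 and 0.043 m and y of ring3_c in the frame of plate between -0.091 and 0.091 m and z of ring3_c in the frame of plate between 0.008 and 0.016 m and x of ring4_c in the frame of plate between -0.043 and 0.043 m and y of ring4_c in the frame of plate between -0.091 and 0.091 m and z of ring4_c in the frame of plate between 0.008 and 0.016 m and horizontal distance between tamper and dish below 0.045 m and horizontal distance between tamper_grip and dish below 0.056 m and height (world z) of tamper_grip below 0.08 m), for 0.2 s.
2. the lid is shut, the clamp still open (value of joint lid below 0.03 rad and value of joint clamp_handle below 1 rad), for 0.2 s.
3. the clamp is locked over centre while the vent cap is still slack (value of joint lid below 0.03 rad and value of joint clamp_handle above 1.62 rad and value of joint vent_cap below 1.5 rad), for 0.2 s.
4. the vent cap is screwed down (value of joint lid below 0.03 rad and value of joint clamp_handle above 1.62 rad and value of joint vent_cap above 2.95 rad), for 0.2 s.
At the end, for the whole second after the job is handed in: Every ring stands on end (within 0.15 rad) on the plate in the chamber; the tamper rests in the dish, standing or lying (foot within 45 mm, stem within 56 mm of its axis, below 80 mm); lid shut (under 0.03 rad), clamp handle locked (over 1.62 rad), vent cap down (over 2.95 rad) (all of step 1 and all of step 4 and linear speed of tamper below 0.02 m/s); the robot touches nothing.
It fails at once if the tin is shifted by more than 30 mm (distance of tin from where it was at the start of the episode above 0.03 m).
It fails at once if the weight is shifted by more than 30 mm (distance of weight from where it was at the start of the episode above 0.03 m).
It fails at once if the spatula is shifted by more than 30 mm (distance of spatula from where it was at the start of the episode above 0.03 m).
It fails at once if the beaker is shifted by more than 30 mm (distance of beaker from where it was at the start of the episode above 0.03 m).
Of ring1, ring2, ring3, ring4 only 2 to 4 are there at a start; the rules pass over those that are not, and their reading is None.
At some moment in a run one of ring1, ring2, ring3, ring4 may be knocked a few centimetres aside while the robot is not near it.
Once in a run the grip may slacken for a moment while it holds something.
It also fails if it takes over 210 s, if anything falls off the work surface, if the arm or the gripper's body presses on something with over 40 N, if the wrist force passes 120 N, or if a joint passes its speed limit or range.

### The arm

A 7-joint arm with a two-finger parallel gripper is mounted at the origin on the work surface. World frame = base frame: x ahead of the robot, y to its left, z up, the work surface at z = 0. Lengths are in mm, angles in rad, forces in N, time in s.
With the tool pointing down it reaches from about 400 to 875 mm from the base axis. Payload 6.5 kg.
Tool frame: the origin (TCP) lies at the very end of the fingers, on their centre line; the grasp point (between the pads) lies 19 mm behind it; z points along the fingers, y is the direction in which the jaws open and shut (so a half turn about z gives the same grasp; the last joint's range is limited). The gripper opens to 88 mm and grips with 3 to 60 N. Pads are 18 mm wide; open, the fingers measure 123 mm over their backs; the gripper's body (75 mm by 187 mm) begins 45 mm behind the grasp point.
Start: joints at [1.158, 0.536, -0.004, 1.538, 0.003, 1.067, -0.071], TCP at [220.923, -611.296, 200.016] pointing down, gripper open.
Joint ranges: [-2.7, 2.7], [-0.37, 2.16], [-1.27, 1.26], [0.24, 2.4], [-1.31, 4.45], [0.19, 1.91], [-2.76, 2.76]. Speed limits (rad/s): [2.39, 2.39, 3.14, 3.14, 3.14, 3.14, 3.14].

### API

Orientations are given as a unit quaternion [x, y, z, w].
In Python, from workcell import manip, eyes, workorder gives the robot as it stands.
- The arm moves only by the tool servo_tool, never from a script. Its argument "plan" is text: rows parted by semicolons, each of 7 numbers parted by spaces: the finger opening in mm, from 0 to 88.1, then the shift along the tool's x, y, z in mm, then the turn, a rotation vector about the tool's x, y, z in degrees. A call has 1 to 10 rows; each row is the pose to reach, as a shift and turn from the pose measured when the call began, along the tool's axes at that moment; what a row does not reach only later rows make up. A row lasts 1/12 s, in which the tool goes at most 41.7 mm and 7.16 degrees, less where a joint would pass 70% of its speed; a pose out of reach is approached as far as the arm can. A call with a gripper value outside its range is refused whole. The fingers move at their own pace and stop on an object; the grip force is fixed at half the most. Time passes only in rows, so rows that repeat a pose let the fingers close. It gives the time, the measured TCP pose, the force and the opening at its end, in the units of the state.
- manip.read_state(): the state, without advancing time (a new reading comes with each control period).
- eyes.capture(name): name is "side" or "top"; returns (picture, depth): 384x512x3 uint8, blue, green, red; 384x512 float32, mm along the optical axis (not along the pixel's ray), 0 where there is no reading.
- eyes.calibration(name): a dict with "fx", "fy", "cx", "cy" (pixels), "dist_coeffs" ([k1, k2, p1, p2, k3] as OpenCV has them; the pictures are not rectified), "R" (3x3) and "t" (3): a world point X has camera coordinates R X + t. Camera axes: x right, y down, z forward; pixel columns grow to the right and rows downward; lengths in mm; the calibration is good to about 2 mm. A picture is of the moment at which its call begins. calibration takes no time and is no camera call.
- workorder.job_done(): hands the job in, once; it reports no verdict.
The state is a dict: "t": time; "joints": joint angles; "joint_velocities": joint speeds; "joint_torque": joint torques, N m; "position": TCP position; "tool_rot": TCP orientation; "wrist_force": force on the tool from outside, world axes, zero at the start; "moment": the same for the moment, N m; "grip_width": finger opening in mm.
Only numpy, scipy, OpenCV 4.12 (cv2) and the standard library are available. Lean on these libraries where they do the work, as an engineer would, in place of code of your own. Each camera call takes 0.05 s, during which the arm holds its last target. There are 200 camera calls.

## Working session

There is one attempt and no reset: what is moved stays moved. The work goes in short steps, Python scripts to look and compute and a tool call to move; the robot and the scene stay as the last step left them, time stands still between calls to the robot, and variables do not carry over. Pictures are saved under pics/ and viewed, about 12 in all and at most 16, crops included, and the job is handed in when it is done.

Besides the shell and the picture viewer there is one more tool, called after "Emit:" by a JSON object that holds its "name" and its "arguments". servo_tool: Moves the arm, as the interface text tells. Its arguments: {"type":"object","properties":{"plan":{"type":"string"}},"required":["plan"]}

```bash
ls; mkdir -p pics
cat > h.py <<'E'
import numpy as np, cv2
from workcell import manip, eyes, workorder
from scipy.spatial.transform import Rotation as Rot
def cloud(n):
    p,d=eyes.capture(n); c=eyes.calibration(n)
    K=np.array([[c['fx'],0,c['cx']],[0,c['fy'],c['cy']],[0,0,1.]]); D=np.array(c['dist_coeffs'])
    v,u=np.mgrid[:d.shape[0],:d.shape[1]]
    n_=cv2.undistortPoints(np.stack([u.ravel(),v.ravel()],1).astype(np.float64)[:,None],K,D)[:,0].reshape(*d.shape,2)
    X=np.dstack([n_[...,0]*d,n_[...,1]*d,d])
    R=np.array(c['R']);t=np.array(c['t']).ravel()
    W=(X-t)@R; W[d<=0]=np.nan
    return p,d,W
def st():
    s=manip.read_state(); print('t',round(s['t'],2),'p',np.round(s['position'],1),'q',np.round(s['tool_rot'],3),'F',np.round(s['wrist_force'],1),'w',round(s['grip_width'],1),'j',np.round(s['joints'],2)); return s
def to_tool(dw,s=None):
    s=s or manip.read_state(); return Rot.from_quat(s['tool_rot']).inv().apply(dw)
E
python3 - <<'E'
from h import *
s=st(); print(np.round(Rot.from_quat(s['tool_rot']).as_matrix(),2))
for n in('top','side'):
    p,d,W=cloud(n); np.savez(f'{n}0.npz',p=p,W=W); cv2.imwrite(f'pics/{n}0.png',cv2.resize(p,(800,600)))
    c=eyes.calibration(n); print(n,np.round(-np.array(c['R']).T@np.array(c['t']).ravel()),np.round(c['R'],2).tolist(),c['fx'])
E
```

```text
pics
t 0.0 p [ 220.7 -610.7  199.1] q [ 0.985  0.173 -0.    -0.001] F [0.1 0.2 0. ] w 88.0 j [ 1.16  0.54 -0.    1.54  0.    1.07 -0.07]
[[ 0.94  0.34 -0.  ]
 [ 0.34 -0.94  0.  ]
 [-0.   -0.   -1.  ]]
top [ 452.  -54. 1123.] [[0.01, -1.0, 0.01], [-0.99, -0.01, -0.1], [0.1, -0.01, -0.99]] 351.50027675230535
side [118. 431. 687.] [[-0.77, -0.63, -0.02], [-0.39, 0.51, -0.77], [0.5, -0.58, -0.64]] 381.096427271571
```

View pics/top0.png

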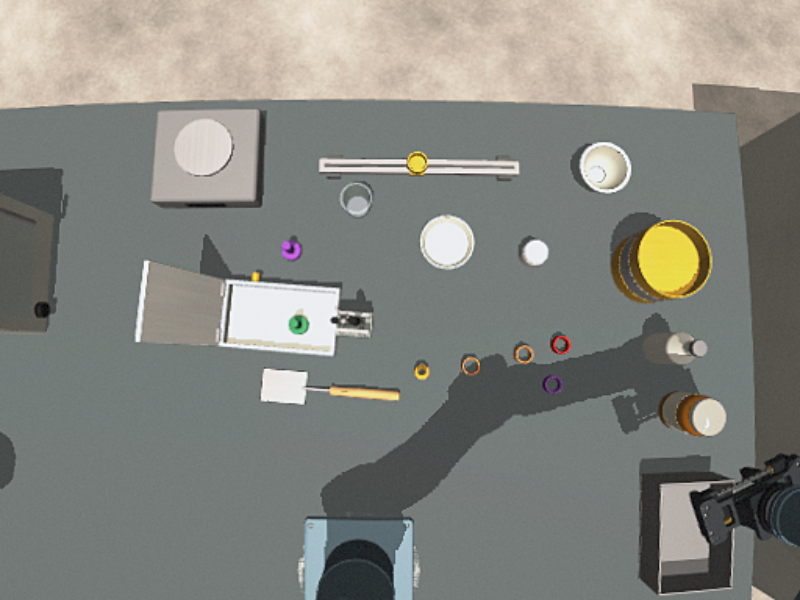

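View pics/side0.png

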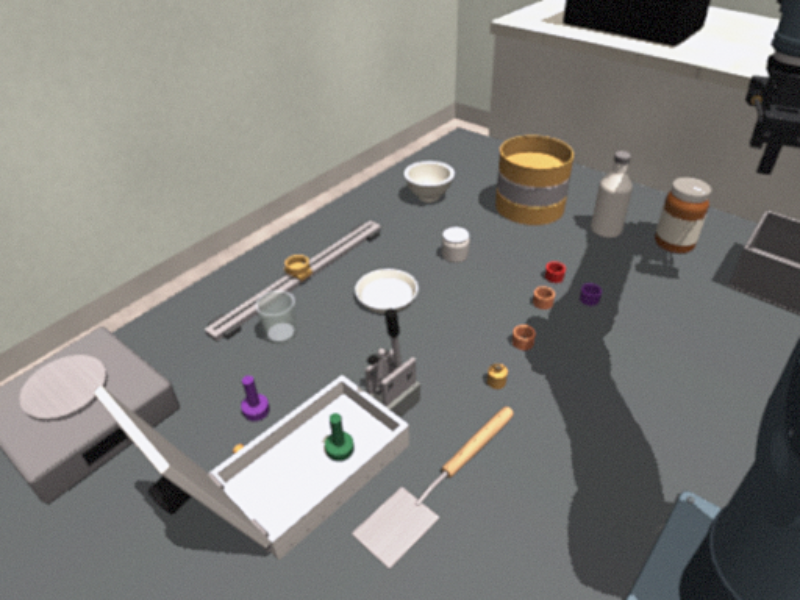

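The top view shows these candidates:
- **Copper-coloured rings:** (470,366) and (524,353).
- **Look-alikes:** a red ring at (560,344), a purple ring at (553,384) and a purple tamper at (290,250).
- **Brass weight with knob:** (421,371).
- **Green tamper:** in the chamber at (298,323).
- **Dish:** (446,241).
- **Unidentified:** an orange bit at (257,277) beside the chamber, and a yellow slider on the rail at (417,162).

I'll confirm with a crop.

Run:
```python
from h import *
T=np.load('top0.npz');S=np.load('side0.npz')
def crop(p,x0,x1,y0,y1): 
    return cv2.resize(p[y0:y1,x0:x1],(400,300),interpolation=cv2.INTER_CUBIC)
t,s=T['p'],S['p']
a=np.vstack([np.hstack([crop(t,260,380,195,285),crop(t,130,210,155,215)]),np.hstack([crop(s,300,396,155,227),crop(s,125,189,265,313)])])
cv2.imwrite('pics/crop1.png',a)
W=T['W'];V=S['W']
for nm,u,v,r in[('ringA',470,366,9),('ringB',524,353,9),('red',560,344,9),('purple',553,384,9),('brass',421,371,8),('orange',257,277,6),('ptamper',290,250,10),('tamper',298,323,11),('dish',446,241,28),('slider',417,162,10),('tin',535,252,14),('beaker',356,199,17)]:
    u,v,r=[int(round(k/1.5625)) for k in(u,v,r)]
    P=W[v-r-1:v+r+2,u-r-1:u+r+2].reshape(-1,3);P=P[P[:,2]>8]
    if len(P): print(nm,len(P),'mean',np.nanmean(P,0).round(),'min',P.min(0).round(),'max',P.max(0).round())
for X,n in((W,'top'),(V,'side')):
    m=(abs(X[...,2]-46)<5)&(X[...,0]>300)&(X[...,0]<560)&(X[...,1]>-50)&(X[...,1]<300)
    P=X[m][:,:2].astype(np.float32); print(n,len(P),cv2.minAreaRect(P))
```

```text
ringA 52 mean [ 418. -221.   21.] min [ 400. -238.    9.] max [ 435. -204.   29.]
ringB 60 mean [ 440. -329.   20.] min [ 422. -346.    8.] max [ 457. -313.   29.]
red 58 mean [ 460. -407.   21.] min [ 444. -424.    9.] max [ 476. -390.   26.]
purple 58 mean [ 378. -389.   21.] min [ 362. -407.   10.] max [ 394. -371.   27.]
brass 62 mean [ 406. -122.   26.] min [ 391. -137.   10.] max [ 419. -109.   40.]
orange 55 mean [584. 209.  37.] min [574. 189.  22.] max [599. 221.  49.]
ptamper 116 mean [645. 141.  31.] min [629. 126.   9.] max [668. 160.  74.]
tamper 288 mean [498. 122.  31.] min [473.  98.  12.] max [524. 150.  90.]
dish 409 mean [ 671. -177.   14.] min [ 615. -231.    8.] max [ 722. -121.   25.]
slider 198 mean [ 830. -115.   29.] min [ 808. -139.    8.] max [852. -92.  45.]
tin 242 mean [ 640. -347.   45.] min [ 617. -375.    8.] max [ 668. -327.   55.]
beaker 268 mean [749.  11.  48.] min [712. -20.   8.] max [775.  42.  75.]
top 378 ((499.0661926269531, 127.41171264648438), (119.6283187866211, 298.4104919433594), 0.3343367278575897)
side 996 ((501.48468017578125, 132.58526611328125), (305.6406555175781, 124.05937957763672), 87.39012908935547)
```

View pics/crop1.png

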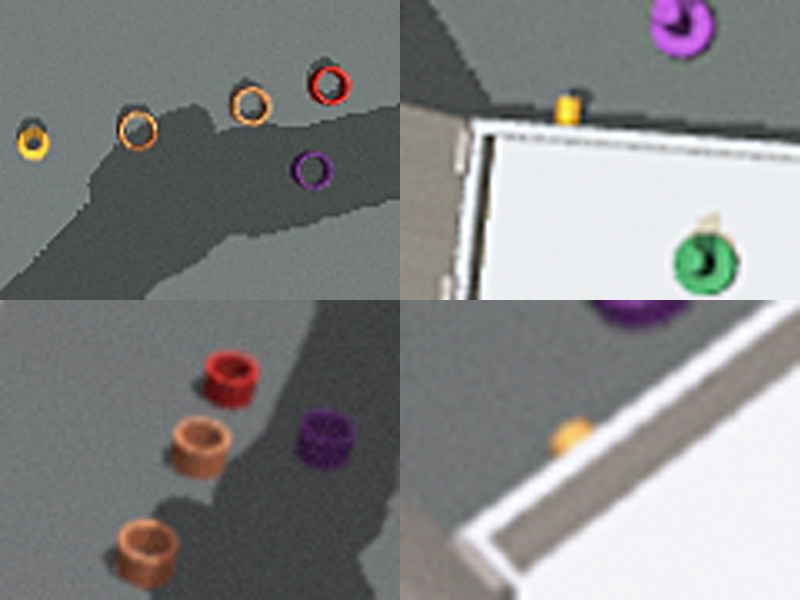

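The crop shows exactly two copper rings, A at about (418,-221) and B at about (440,-329) mm. The red and purple ones are look-alikes, the brass piece is the knobbed weight, and the orange bit is a fitting on the chamber wall. Next I'll measure the chamber pose, tamper, handle, lid and dish.

Run:
```python
from h import *
T=np.load('top0.npz');S=np.load('side0.npz')
for N,n in((T,'top'),(S,'side')):
    W,p=N['W'],N['p'].astype(int)
    g=(p[...,1]>p[...,2]*1.5)&(p[...,1]>p[...,0]*1.2)&(p[...,1]>40)
    box=(W[...,0]>400)&(W[...,0]<600)&(W[...,1]>-100)&(W[...,1]<300)
    P=W[g&box]; 
    print(n,'tamper n',len(P),P.min(0).round(),P.max(0).round()); 
    for a,b in((28,38),(45,90)):
        Q=P[(P[:,2]>a)&(P[:,2]<b)]
        if len(Q):print('  z',a,b,len(Q),Q.mean(0).round(1),(Q.min(0)/2+Q.max(0)/2).round(1))
    m=(abs(W[...,2]-16)<4)&box&(p.min(2)>150); P=W[m][:,:2].astype(np.float32)
    print('plate',len(P),cv2.minAreaRect(P), W[m][:,2].mean().round(1))
    m=(W[...,2]>41)&(W[...,2]<52)&box&(W[...,1]<220)&(W[...,1]>0); P=W[m]
    for y in range(0,220,20):
        q=P[(P[:,1]>=y)&(P[:,1]<y+20)]; 
        if len(q): 
            a=q[q[:,0]<490];b=q[q[:,0]>510]
            print('  rim y',y+10,*[(len(k),np.percentile(k[:,0],[2,50,98]).round(),k[:,2].mean().round(1)) if len(k) else None for k in(a,b)])
    m=(W[...,2]>100)&(W[...,0]>430)&(W[...,0]<570)&(W[...,1]<60)&(W[...,1]>-110);P=W[m]
    print('clamp',len(P)); 
    for z in range(60,185,12):
        q=W[(abs(W[...,2]-z-6)<6)&(W[...,0]>430)&(W[...,0]<570)&(W[...,1]<0)&(W[...,1]>-110)]
        if len(q):print('   z',z+6,len(q),q.min(0).round(),q.max(0).round(), q.mean(0).round())
    q=W[(W[...,2]>60)&(W[...,0]>400)&(W[...,0]<600)&(W[...,1]>180)&(W[...,1]<400)];e=q[q[:,2]>245]
    print('lid',q.min(0).round(),q.max(0).round(),'edge',e.min(0).round(),e.max(0).round())
```

```text
top tamper n 113 [479. 106.  14.] [513. 140.  90.]
  z 28 38 74 [494.8 119.9  33.9] [496.3 123.   33.4]
  z 45 90 33 [497.3 123.2  83. ] [497.2 123.7  70.7]
plate 2169 ((511.5610046386719, 161.24624633789062), (211.1078643798828, 118.64935302734375), 86.06527709960938) 16.3
  rim y 10 (3, array([477., 480., 489.]), np.float64(41.8)) (2, array([513., 518., 523.]), np.float64(46.7))
  rim y 30 (3, array([480., 480., 482.]), np.float64(45.2)) (4, array([513., 514., 525.]), np.float64(42.6))
  rim y 50 (45, array([440., 464., 489.]), np.float64(46.2)) (52, array([516., 547., 569.]), np.float64(46.3))
  rim y 70 (16, array([440., 443., 446.]), np.float64(45.7)) (14, array([565., 568., 572.]), np.float64(46.6))
  rim y 90 (14, array([440., 443., 446.]), np.float64(46.6)) (18, array([565., 569., 572.]), np.float64(46.5))
  rim y 110 (15, array([442., 445., 448.]), np.float64(45.9)) (14, array([568., 571., 574.]), np.float64(46.5))
  rim y 130 (15, array([443., 445., 448.]), np.float64(46.8)) (16, array([568., 571., 575.]), np.float64(45.9))
  rim y 150 (17, array([445., 448., 451.]), np.flo
[... 2546 characters left out ...]
304
   z 66 32 [476. -19.  60.] [513.  -0.  72.] [489.  -7.  68.]
   z 78 52 [477. -19.  72.] [514.  -0.  84.] [493.  -6.  78.]
   z 90 47 [478. -18.  84.] [517.  -0.  96.] [493.  -7.  88.]
   z 102 9 [494.  -5.  98.] [496.  -0. 108.] [495.  -2. 103.]
   z 114 2 [494.  -0. 110.] [494.  -0. 119.] [494.  -0. 114.]
   z 126 3 [494.  -2. 124.] [495.  -1. 129.] [494.  -1. 127.]
   z 138 1 [494.  -1. 133.] [494.  -1. 133.] [494.  -1. 133.]
   z 150 2 [492.  -2. 145.] [492.  -2. 148.] [492.  -2. 146.]
   z 162 1 [493.  -1. 168.] [493.  -1. 168.] [493.  -1. 168.]
   z 174 1 [493.  -2. 170.] [493.  -2. 170.] [493.  -2. 170.]
lid [452. 274.  60.] [588. 351. 266.] edge [456. 327. 245.] [588. 348. 266.]
```

Emit:
{"name": "servo_tool", "arguments": {"plan": "60 369 -197 -31 0 0 -66; 60 369 -197 -31 0 0 -66; 60 369 -197 -31 0 0 -66; 60 369 -197 -31 0 0 -66; 60 369 -197 -31 0 0 -66; 60 369 -197 -31 0 0 -66; 60 369 -197 -31 0 0 -66; 60 369 -197 -31 0 0 -66; 60 369 -197 -31 0 0 -66; 60 369 -197 -31 0 0 -66"}}

```text
t: 0.93
position: [499.4, -300.6, 230.2]
tool_rot: [0.73, 0.683, 0.0, -0.001]
wrist_force: [0.4, -0.1, 0.0]
grip_width: 59.8
```

Emit:
{"name": "servo_tool", "arguments": {"plan": "60 424 -33 0 0 0 0; 60 424 -33 0 0 0 0; 60 424 -33 0 0 0 0; 60 424 -33 0 0 0 0; 60 424 -33 0 0 0 0; 60 424 -33 0 0 0 0; 60 424 -33 0 0 0 0; 60 424 -33 0 0 0 0; 60 424 -33 0 0 0 0; 60 424 -33 0 0 0 0"}}

```text
t: 1.77
position: [493.9, 116.1, 230.8]
tool_rot: [0.73, 0.683, -0.0, -0.001]
wrist_force: [1.9, 0.0, 0.1]
grip_width: 60.1
```

Run:
```python
from h import *
s=st()
p,d,W=cloud('side'); q,e,X=cloud('top')
cv2.imwrite('pics/s1.png',np.hstack([cv2.resize(p[130:370,60:380],(400,300)),cv2.resize(q[130:370,60:380],(400,300))]))
cv2.imwrite('pics/s1b.png',q)
# copper rings in both views
for n,P,Y in(('side',p,W),('top',q,X)):
    h=cv2.cvtColor(P,cv2.COLOR_BGR2HSV)
    m=((h[...,0]>4)&(h[...,0]<16)&(h[...,1]>90)&(h[...,2]>60)&(Y[...,2]>5)&(Y[...,2]<30)&(Y[...,0]>200)).astype(np.uint8)
    k,l,stt,c=cv2.connectedComponentsWithStats(cv2.dilate(m,np.ones((3,3))))
    for i in range(1,k):
        Q=Y[(l==i)&(m>0)]
        if len(Q)>12: print(n,c[i].round(),len(Q),((Q.min(0)+Q.max(0))/2).round(),np.ptp(Q,0).round())
```

```text
t 1.77 p [493.9 116.1 230.8] q [ 0.73   0.683 -0.    -0.001] F [1.9 0.  0.1] w 60.1 j [ 0.16  0.31 -0.58  1.85  0.19  1.04 -0.56]
side [432. 157.] 75 [ 314. -639.   14.] [66. 48. 17.]
side [348. 190.] 141 [ 438. -330.   16.] [36. 37. 22.]
side [335. 215.] 168 [ 415. -221.   16.] [36. 35. 21.]
side [306. 281.] 339 [359.  -8.  15.] [ 26. 137.  13.]
top [334. 226.] 32 [ 441. -329.   17.] [31. 34. 22.]
top [300. 233.] 28 [ 417. -221.   16.] [34. 33. 22.]
top [234. 251.] 14 [362. -13.  15.] [19. 44. 11.]
```

View pics/s1.png

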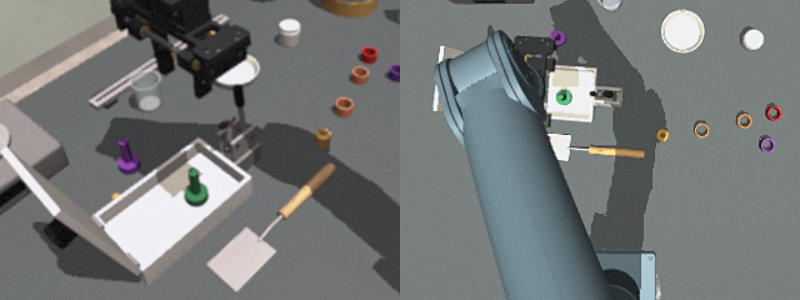

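The side crop shows the green tamper standing clear in the chamber, with the gripper above and behind it. Both views agree on two copper rings, A at (416,-221) and B at (440,-329). Descending now.

Emit:
{"name": "servo_tool", "arguments": {"plan": "60 8 0 0 0 0 0; 60 8 0 40 0 0 0; 60 8 0 80 0 0 0; 60 8 0 120 0 0 0; 60 8 0 160 0 0 0; 60 8 0 184 0 0 0; 60 8 0 184 0 0 0; 0 8 0 184 0 0 0; 0 8 0 184 0 0 0; 0 8 0 184 0 0 0"}}

```text
t: 2.7
position: [495.2, 132.0, 49.3]
tool_rot: [0.726, 0.687, 0.003, -0.001]
wrist_force: [-0.2, -0.2, -0.0]
grip_width: 42.1
```

Emit:
{"name": "servo_tool", "arguments": {"plan": "0 0 0 0 0 0 0; 0 0 0 0 0 0 0; 0 0 0 0 0 0 0; 0 0 0 0 0 0 0"}}

```text
t: 3.03
position: [495.5, 131.9, 49.8]
tool_rot: [0.726, 0.687, 0.004, -0.001]
wrist_force: [-0.1, -0.0, -0.2]
grip_width: 15.6
```

Emit:
{"name": "servo_tool", "arguments": {"plan": "0 0 0 0 0 0 0; 0 0 0 0 0 0 0"}}

```text
t: 3.2
position: [495.6, 131.9, 50.0]
tool_rot: [0.726, 0.687, 0.004, -0.001]
wrist_force: [-0.4, 0.2, 0.1]
grip_width: 2.2
```

Run:
```python
from h import *
s=st()
p,d,W=cloud('side')
cv2.imwrite('pics/s2.png',cv2.resize(p[210:330,130:290],(640,480)))
```

```text
t 3.2 p [495.6 131.9  50. ] q [ 0.726  0.687  0.004 -0.001] F [-0.4  0.2  0.1] w 2.2 j [ 0.02  0.58 -0.47  1.98  0.4   0.66 -0.75]
```

View pics/s2.png

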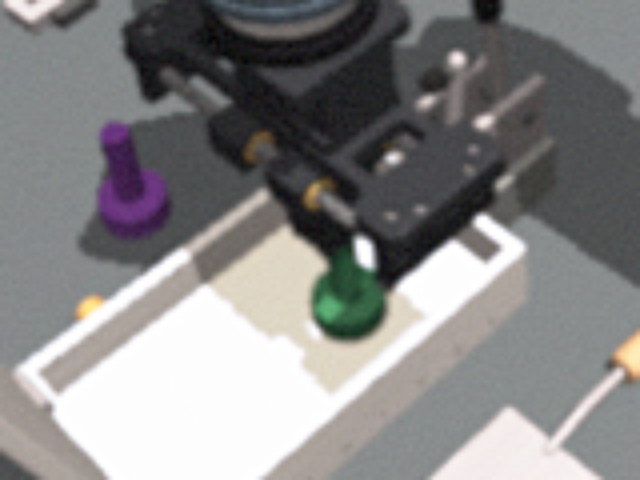

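```bash
cat >> h.py <<'E'
def proj(n,X):
    c=eyes.calibration(n);K=np.array([[c['fx'],0,c['cx']],[0,c['fy'],c['cy']],[0,0,1.]])
    return cv2.projectPoints(np.atleast_2d(np.array(X,float)),cv2.Rodrigues(np.array(c['R']))[0],np.array(c['t'],float).ravel(),K,np.array(c['dist_coeffs']))[0][:,0]
def tamper(W,p):
    p=p.astype(int);g=(p[...,1]>p[...,2]*1.5)&(p[...,1]>p[...,0]*1.2)&(p[...,1]>40)&(W[...,0]>380)
    P=W[g&(W[...,2]>-5)]
    for a,b in((20,36),(40,95)):
        Q=P[(P[:,2]>a)&(P[:,2]<b)]
        if len(Q):print('  tamper z',a,b,len(Q),Q.min(0).round(1),Q.max(0).round(1))
E
python3 - <<'E'
from h import *
s=st();p,d,W=cloud('side'); tamper(W,p)
u=proj('side',[s['position'],[494.5,124,66],[494.5,124,16]]);print(u, (u-[130,210])*4)
Y=W[(W[...,0]>430)&(W[...,0]<560)&(W[...,1]>60)&(W[...,1]<220)&(W[...,2]>50)]
for z in range(50,150,8):
    q=Y[abs(Y[:,2]-z-4)<4]; print(z+4,len(q), q.min(0).round() if len(q) else '',q.max(0).round() if len(q) else '')
E
```

```text
t 3.25 p [495.6 131.9  49.9] q [ 0.726  0.687  0.004 -0.001] F [ 0.9  0.1 -0.1] w 0.7 j [ 0.02  0.58 -0.47  1.98  0.4   0.66 -0.75]
  tamper z 20 36 167 [474.6 106.9  22.5] [512.4 143.3  36. ]
  tamper z 40 95 80 [481.4 118.4  40.2] [499.2 139.7  94.9]
[[212.82671201 280.77824808]
 [215.1765762  273.70492922]
 [217.41017885 288.37874332]] [[331.30684804 283.11299232]
 [340.70630479 254.81971687]
 [349.64071541 313.51497328]]
54 18 [486. 118.  50.] [499. 131.  58.]
62 19 [487. 122.  58.] [498. 132.  66.]
70 17 [487. 121.  66.] [497. 130.  74.]
78 12 [487. 118.  74.] [492. 131.  81.]
86 4 [488. 123.  82.] [505. 141.  90.]
94 33 [481. 128.  90.] [507. 143.  98.]
102 30 [480. 128.  99.] [509. 142. 106.]
110 27 [480. 132. 106.] [506. 143. 114.]
118 11 [480. 126. 115.] [491. 144. 122.]
126 10 [479. 124. 122.] [484. 143. 127.]
134 4 [479. 132. 130.] [480. 144. 133.]
142 0  
150 7 [467. 123. 148.] [468. 143. 153.]
```

Run:
```python
from h import *
s=st();p,d,W=cloud('side')
im=cv2.resize(p[230:310,165:275],(800,582),interpolation=cv2.INTER_CUBIC)
z=s['position']
for k in(0,20,40,64):
    u=proj('side',z+[0,0,k])[0]; cv2.circle(im,tuple(np.int32((u-[165,230])*800/110)),5,(0,0,255),1)
cv2.imwrite('pics/s3.png',im)
for v in range(240,296,4): print(v,[tuple(W[v,u].round().astype(int)) if d[v,u]>0 else None for u in(208,213,218,222)])
```

```text
t 3.3 p [495.5 132.   49.9] q [ 0.726  0.687  0.004 -0.001] F [0.1 0.3 0.4] w 0.2 j [ 0.02  0.58 -0.47  1.98  0.4   0.66 -0.75]
240 [None, (np.int64(457), np.int64(148), np.int64(213)), (np.int64(456), np.int64(138), np.int64(204)), (np.int64(455), np.int64(130), np.int64(198))]
244 [(np.int64(463), np.int64(156), np.int64(205)), (np.int64(456), np.int64(150), np.int64(205)), None, (np.int64(450), np.int64(135), np.int64(196))]
248 [(np.int64(463), np.int64(157), np.int64(196)), (np.int64(457), np.int64(151), np.int64(195)), (np.int64(450), np.int64(146), np.int64(195)), (np.int64(451), np.int64(136), np.int64(186))]
252 [(np.int64(470), np.int64(152), np.int64(176)), (np.int64(451), np.int64(157), np.int64(194)), (np.int64(444), np.int64(152), np.int64(195)), (np.int64(467), np.int64(123), np.int64(151))]
256 [(np.int64(466), np.int64(157), np.int64(173)), (np.int64(467), np.int64(146), np.int64(162)), (np.int64(439), np.int64(157), np.int64(193)), (np.int64(432), np.int64(155), np.int64(195))]
260 [(np.int64(465), np.int64(160), np.int64(166)), (np.int64(453), np.int64(158), np.int
[... 923 characters left out ...]
int64(496), np.int64(131), np.int64(52)), (np.int64(487), np.int64(126), np.int64(53)), (np.int64(491), np.int64(111), np.int64(34))]
284 [(np.int64(508), np.int64(136), np.int64(33)), (np.int64(500), np.int64(129), np.int64(32)), (np.int64(488), np.int64(126), np.int64(39)), (np.int64(485), np.int64(118), np.int64(33))]
288 [(np.int64(505), np.int64(140), np.int64(26)), (np.int64(493), np.int64(137), np.int64(33)), (np.int64(485), np.int64(130), np.int64(33)), (np.int64(478), np.int64(126), np.int64(34))]
292 [(np.int64(504), np.int64(143), np.int64(15)), (np.int64(489), np.int64(142), np.int64(28)), (np.int64(481), np.int64(135), np.int64(27)), (np.int64(476), np.int64(128), np.int64(24))]
```

View pics/s3.png

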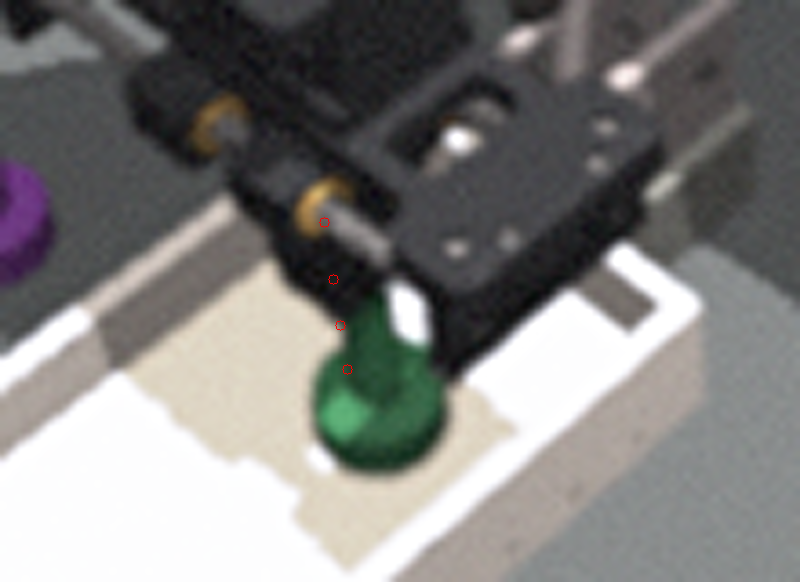

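Run:
```python
from h import *
for n in('top0','side0'):
    W=np.load(n+'.npz')['W']; Q=W[(abs(W[...,0]-221)<120)&(abs(W[...,1]+611)<120)&(W[...,2]>150)]
    print(n,len(Q)); 
    for z in range(150,330,12):
        q=Q[abs(Q[:,2]-z-6)<6]
        if len(q): print('  ',z+6,len(q),q.min(0).round(),q.max(0).round())
p,d,W=cloud('top')
Q=W[(abs(W[...,0]-495)<120)&(abs(W[...,1]-132)<110)&(W[...,2]>50)]
for z in range(50,330,12):
        q=Q[abs(Q[:,2]-z-6)<6]
        if len(q): print('  now',z+6,len(q),q.min(0).round(),q.max(0).round())
```

```text
top0 2700
   240 23 [ 212. -657.  237.] [ 249. -554.  245.]
   252 27 [ 213. -658.  246.] [ 251. -554.  258.]
   264 21 [ 213. -662.  258.] [ 252. -556.  269.]
   276 17 [ 232. -662.  271.] [ 251. -650.  282.]
   288 9 [ 236. -660.  282.] [ 246. -649.  292.]
   300 23 [ 162. -676.  295.] [ 282. -518.  306.]
   312 157 [ 164. -679.  306.] [ 283. -517.  318.]
   324 261 [ 158. -685.  318.] [ 285. -514.  330.]
side0 2422
   240 54 [ 192. -658.  236.] [ 248. -553.  246.]
   252 64 [ 193. -658.  246.] [ 250. -549.  258.]
   264 53 [ 191. -657.  258.] [ 250. -549.  270.]
   276 50 [ 190. -662.  270.] [ 251. -546.  282.]
   288 44 [ 191. -559.  282.] [ 213. -546.  293.]
   300 55 [ 168. -672.  301.] [ 278. -517.  306.]
   312 214 [ 169. -678.  306.] [ 282. -519.  318.]
   324 207 [ 173. -683.  318.] [ 284. -511.  330.]
  now 56 18 [443.  23.  50.] [574. 151.  60.]
  now 68 1 [515.  25.  73.] [515.  25.  73.]
  now 80 33 [481.  22.  75.] [523. 120.  86.]
  now 92 23 [484.  24.  86.] [520. 119.  93.]
  now 116 5 [497.  31. 114.] [509.  47. 121.]
  now 128 35 [497.  24. 122.] [509.  50. 132.]
  now 152 1 [570.  98. 157.] [570.  98. 157.]
  now 164 35 [465.  94. 158.] [578. 109. 170.]
  now 176 58 [468.  94. 170.] [573. 110. 180.]
  now 188 54 [524.  93. 183.] [587. 157. 194.]
  now 200 258 [523.  94. 194.] [589. 159. 201.]
  now 248 7 [496.  94. 243.] [516. 100. 251.]
  now 272 10 [500.  93. 270.] [532. 111. 277.]
  now 284 6 [504.  93. 286.] [523. 103. 290.]
  now 296 6 [511.  95. 290.] [525. 105. 293.]
```

Both clouds show the fingertips about 37 mm above the reported TCP: 236 mm against 199 mm at the start, and about 88 mm against 50 mm now. The body height agrees with that too. So the fingers closed just above the stem, and I'll aim 37 mm lower in reported z from here on.

Emit:
{"name": "servo_tool", "arguments": {"plan": "50 -7 -1 -5 0 0 0; 50 -7 -1 -5 0 0 0; 50 -7 -1 -5 0 0 0; 50 -7 -1 -5 0 0 0; 50 -7 -1 -5 0 0 0; 50 -7 -1 -5 0 0 0; 50 -7 -1 -5 0 0 0; 50 -7 -1 -5 0 0 0"}}

```text
t: 4.07
position: [494.0, 125.1, 54.7]
tool_rot: [0.726, 0.687, 0.003, -0.001]
wrist_force: [0.6, 0.7, 0.1]
grip_width: 49.3
```

Emit:
{"name": "servo_tool", "arguments": {"plan": "50 0 0 15 0 0 0; 50 0 0 30 0 0 0; 50 0 0 45 0 0 0; 50 0 0 45 0 0 0; 50 0 0 45 0 0 0"}}

```text
t: 4.48
position: [493.6, 125.4, 9.4]
tool_rot: [0.726, 0.687, 0.003, -0.002]
wrist_force: [0.1, -0.4, -0.5]
grip_width: 49.8
```

Emit:
{"name": "servo_tool", "arguments": {"plan": "0 0 0 0 0 0 0; 0 0 0 0 0 0 0; 0 0 0 0 0 0 0; 0 0 0 0 0 0 0; 0 0 0 0 0 0 0; 0 0 0 0 0 0 0; 0 0 0 0 0 0 0; 0 0 0 0 0 0 0"}}

```text
t: 5.15
position: [493.8, 125.4, 9.5]
tool_rot: [0.726, 0.687, 0.003, -0.002]
wrist_force: [0.7, -0.4, 1.4]
grip_width: 15.7
```

Emit:
{"name": "servo_tool", "arguments": {"plan": "0 0 0 -20 0 0 0; 0 0 0 -50 0 0 0; 0 0 0 -90 0 0 0; 0 0 0 -130 0 0 0; 0 0 0 -160 0 0 0; 0 0 0 -180 0 0 0; 0 0 0 -180 0 0 0"}}

```text
t: 5.73
position: [495.8, 125.2, 193.6]
tool_rot: [0.726, 0.687, 0.006, 0.0]
wrist_force: [0.4, 0.9, -1.6]
grip_width: 16.4
```

Emit:
{"name": "servo_tool", "arguments": {"plan": "0 -50 33 0 0 0 0; 0 -80 52 0 0 0 0; 0 -115 75 0 0 0 0; 0 -150 97 0 0 0 0; 0 -185 120 0 0 0 0; 0 -220 143 0 0 0 0; 0 -255 165 0 0 0 0; 0 -280 182 0 0 0 0; 0 -291 188 0 0 0 0; 0 -291 188 0 0 0 0"}}

```text
t: 6.57
position: [667.1, -181.7, 189.9]
tool_rot: [0.729, 0.685, 0.004, 0.0]
wrist_force: [-0.3, 0.3, -1.7]
grip_width: 16.2
```

Emit:
{"name": "servo_tool", "arguments": {"plan": "0 0 0 0 0 0 0; 0 0 0 0 0 0 0"}}

```text
t: 6.73
position: [665.8, -181.2, 188.1]
tool_rot: [0.729, 0.685, 0.003, -0.001]
wrist_force: [0.2, -1.0, -1.8]
grip_width: 15.8
```

Run:
```python
from h import *
s=st()
for n in('side','top'):
    p,d,W=cloud(n); print(n)
    P=p.astype(int);g=(P[...,1]>P[...,2]*1.5)&(P[...,1]>P[...,0]*1.2)&(P[...,1]>40)&(W[...,2]>100)
    Q=W[g]; print(len(Q), Q.min(0).round() if len(Q) else '',Q.max(0).round() if len(Q) else '')
    w=(P.min(2)>110)&(abs(W[...,2]-20)<5)&(abs(W[...,0]-668)<75)&(abs(W[...,1]+176)<75); Q=W[w]
    print('dish',len(Q),Q.min(0).round(),Q.max(0).round(),cv2.minEnclosingCircle(Q[:,:2].astype(np.float32)))
```

```text
t 6.73 p [ 665.8 -181.2  188.1] q [ 0.729  0.685  0.003 -0.001] F [ 0.2 -1.  -1.8] w 15.8 j [ 0.48  0.66 -0.44  1.41  0.29  1.13 -0.06]
side
168 [ 647. -197.  196.] [ 679. -162.  268.]
dish 189 [ 613. -232.   15.] [ 724. -119.   23.] ((667.1050415039062, -176.31166076660156), 57.343631744384766)
top
0  
dish 106 [ 614. -230.   15.] [ 722. -121.   23.] ((667.173095703125, -174.92018127441406), 55.3690185546875)
```

Emit:
{"name": "servo_tool", "arguments": {"plan": "0 5 1 30 0 0 0; 0 5 1 65 0 0 0; 0 5 1 100 0 0 0; 0 5 1 130 0 0 0; 0 5 1 155 0 0 0; 0 5 1 172 0 0 0; 0 5 1 180 0 0 0; 0 5 1 184 0 0 0; 0 5 1 187 0 0 0; 0 5 1 187 0 0 0"}}

```text
t: 7.67
position: [669.2, -173.7, 3.1]
tool_rot: [0.728, 0.686, 0.004, -0.0]
wrist_force: [-0.4, -0.0, -1.6]
grip_width: 16.0
```

Emit:
{"name": "servo_tool", "arguments": {"plan": "0 0 0 1 0 0 0; 0 0 0 2 0 0 0; 0 0 0 3 0 0 0; 0 0 0 3 0 0 0"}}

```text
t: 8.0
position: [669.4, -173.7, 0.5]
tool_rot: [0.728, 0.686, 0.004, 0.0]
wrist_force: [-0.3, -0.8, -0.7]
grip_width: 16.1
```

Emit:
{"name": "servo_tool", "arguments": {"plan": "45 0 0 0 0 0 0; 45 0 0 0 0 0 0; 45 0 0 0 0 0 0; 45 0 0 0 0 0 0; 45 0 0 0 0 0 0; 45 0 0 0 0 0 0; 50 0 0 -30 0 0 0; 60 0 0 -70 0 0 0; 60 0 0 -110 0 0 0; 60 0 0 -120 0 0 0"}}

```text
t: 8.83
position: [672.6, -174.9, 127.5]
tool_rot: [0.728, 0.686, 0.007, 0.004]
wrist_force: [2.2, -0.7, 0.3]
grip_width: 59.9
```

Emit:
{"name": "servo_tool", "arguments": {"plan": "60 -10 -35 0 0 0 0; 60 -20 -75 0 0 0 0; 60 -30 -115 0 0 0 0; 60 -40 -155 0 0 0 0; 60 -50 -195 0 0 0 0; 60 -60 -235 0 0 0 0; 60 -62 -248 0 0 0 0; 60 -62 -248 0 0 0 0; 60 -62 -248 0 0 0 0; 60 -62 -248 0 0 0 0"}}

```text
t: 9.67
position: [423.2, -221.7, 123.7]
tool_rot: [0.728, 0.686, 0.008, 0.005]
wrist_force: [-0.3, 0.3, -0.2]
grip_width: 60.0
```

```bash
cat >> h.py <<'E'
def rings(n,p,W):
    h=cv2.cvtColor(p,cv2.COLOR_BGR2HSV)
    m=((h[...,0]>4)&(h[...,0]<16)&(h[...,1]>90)&(h[...,2]>60)&(W[...,2]>5)&(W[...,2]<60)&(W[...,0]>380)).astype(np.uint8)
    k,l,stt,c=cv2.connectedComponentsWithStats(cv2.dilate(m,np.ones((3,3))))
    for i in range(1,k):
        Q=W[(l==i)&(m>0)]
        if len(Q)>12: print(' ring?',n,c[i].round(),len(Q),((Q.min(0)+Q.max(0))/2).round(),np.ptp(Q,0).round())
E
python3 - <<'E'
from h import *
s=st()
for n in('side','top'):
    p,d,W=cloud(n); rings(n,p,W); tamper(W,p)
    if n=='side':cv2.imwrite('pics/s4.png',cv2.resize(p[100:340,140:460],(800,600)))
E
```

```text
t 9.67 p [ 423.2 -221.7  123.7] q [0.728 0.686 0.008 0.005] F [-0.3  0.3 -0.2] w 60.0 j [ 0.8   0.39 -0.48  2.04  0.25  0.75  0.11]
 ring? side [348. 189.] 142 [ 438. -330.   16.] [36. 39. 22.]
 ring? side [335. 215.] 163 [ 415. -221.   16.] [34. 36. 21.]
  tamper z 20 36 80 [ 650.1 -190.    20.2] [ 683.5 -155.5   35.8]
  tamper z 40 95 49 [ 661.6 -181.7   41.6] [ 674.  -167.3   78.9]
 ring? top [299. 234.] 33 [ 417. -216.   16.] [34. 24. 22.]
  tamper z 20 36 72 [ 652.1 -191.7   20.4] [ 688.7 -156.5   31.3]
  tamper z 40 95 36 [ 660.5 -182.3   40.6] [ 677.1 -167.2   79.2]
```

View pics/s4.png

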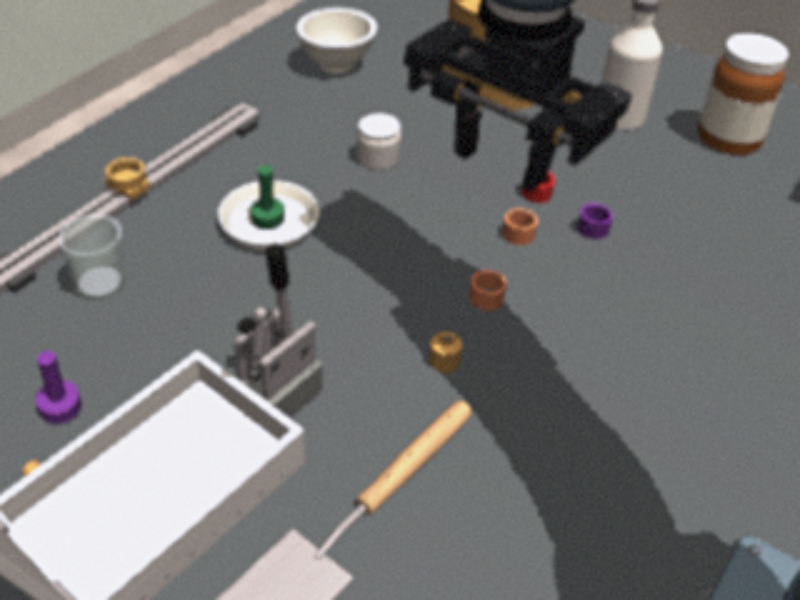

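The picture shows the tamper standing in the dish, the gripper above the rings, and nothing else disturbed. Taking ring A now.

Emit:
{"name": "servo_tool", "arguments": {"plan": "60 0 -7 10 0 0 0; 60 0 -7 40 0 0 0; 60 0 -7 75 0 0 0; 60 0 -7 105 0 0 0; 60 0 -7 130 0 0 0; 60 0 -7 145 0 0 0; 60 0 -7 150 0 0 0; 60 0 -7 152 0 0 0; 60 0 -7 152 0 0 0"}}

```text
t: 10.52
position: [419.8, -220.0, -28.5]
tool_rot: [0.727, 0.686, 0.008, 0.005]
wrist_force: [0.2, 0.6, 0.5]
grip_width: 59.9
```

Emit:
{"name": "servo_tool", "arguments": {"plan": "0 0 0 0 0 0 0; 0 0 0 0 0 0 0; 0 0 0 0 0 0 0; 0 0 0 0 0 0 0; 0 0 0 0 0 0 0; 0 0 0 0 0 0 0; 0 0 0 0 0 0 0; 0 0 0 0 0 0 0"}}

```text
t: 11.18
position: [420.1, -220.3, -27.9]
tool_rot: [0.727, 0.686, 0.008, 0.005]
wrist_force: [-1.2, -0.3, 6.5]
grip_width: 35.4
```

Emit:
{"name": "servo_tool", "arguments": {"plan": "0 0 0 -20 0 0 0; 0 0 0 -50 0 0 0; 0 0 0 -90 0 0 0; 0 0 0 -130 0 0 0; 0 0 0 -170 0 0 0; 0 0 0 -200 0 0 0; 0 0 0 -215 0 0 0; 0 0 0 -215 0 0 0; 0 0 0 -215 0 0 0"}}

```text
t: 11.93
position: [416.1, -221.6, 187.4]
tool_rot: [0.727, 0.686, 0.008, 0.006]
wrist_force: [-0.3, -0.7, -0.8]
grip_width: 35.3
```

Emit:
{"name": "servo_tool", "arguments": {"plan": "0 40 7 -10 0 0 0; 0 80 14 -10 0 0 0; 0 120 21 -10 0 0 0; 0 160 28 -10 0 0 0; 0 200 35 -10 0 0 0; 0 240 42 -10 0 0 0; 0 280 49 -10 0 0 0; 0 320 56 -10 0 0 0; 0 360 63 -10 0 0 0; 0 390 68 -10 0 0 0"}}

```text
t: 12.77
position: [505.5, 167.3, 198.5]
tool_rot: [0.727, 0.687, 0.008, 0.005]
wrist_force: [0.6, -0.7, -1.0]
grip_width: 35.2
```

Emit:
{"name": "servo_tool", "arguments": {"plan": "0 20 2 0 0 0 0; 0 20 2 0 0 0 0; 0 20 2 0 0 0 0; 0 20 2 0 0 0 0"}}

```text
t: 13.1
position: [507.7, 185.9, 197.0]
tool_rot: [0.727, 0.687, 0.006, 0.004]
wrist_force: [-0.1, -0.3, -1.1]
grip_width: 35.0
```

Run:
```python
from h import *
s=st()
p,d,W=cloud('side')
Q=W[(abs(W[...,0]-513)<50)&(abs(W[...,1]-199)<50)&(W[...,2]>150)]
h=cv2.cvtColor(p,cv2.COLOR_BGR2HSV); m=(h[...,0]>4)&(h[...,0]<16)&(h[...,1]>90)&(W[...,2]>150)&(abs(W[...,0]-513)<60)
print(m.sum(), W[m].min(0).round(),W[m].max(0).round())
rings('side',p,W)
```

```text
t 13.1 p [507.7 185.9 197. ] q [0.727 0.687 0.006 0.004] F [-0.1 -0.3 -1.1] w 35.0 j [ 0.1   0.43 -0.69  1.82  0.33  1.   -0.78]
224 [  459. -1398.   158.] [573. 333. 400.]
 ring? side [324. 131.] 33 [ 637. -537.   27.] [78. 26. 43.]
 ring? side [348. 190.] 144 [ 438. -330.   16.] [33. 38. 22.]
```

Emit:
{"name": "servo_tool", "arguments": {"plan": "0 11 4 10 0 0 0; 0 11 4 45 0 0 0; 0 11 4 80 0 0 0; 0 11 4 115 0 0 0; 0 11 4 150 0 0 0; 0 11 4 180 0 0 0; 0 11 4 195 0 0 0; 0 11 4 203 0 0 0; 0 11 4 207 0 0 0; 0 11 4 207 0 0 0"}}

```text
t: 13.98
position: [515.9, 195.8, -9.7]
tool_rot: [0.727, 0.686, 0.006, 0.005]
wrist_force: [-0.4, -0.6, 0.1]
grip_width: 35.1
```

Emit:
{"name": "servo_tool", "arguments": {"plan": "0 0 0 0.5 0 0 0; 0 0 0 1 0 0 0; 0 0 0 1.5 0 0 0; 0 0 0 1.5 0 0 0"}}

```text
t: 14.32
position: [516.5, 195.9, -10.4]
tool_rot: [0.727, 0.686, 0.007, 0.005]
wrist_force: [-0.8, 0.3, -0.1]
grip_width: 35.2
```

Emit:
{"name": "servo_tool", "arguments": {"plan": "52 0 0 0 0 0 0; 52 0 0 0 0 0 0; 52 0 0 0 0 0 0; 52 0 0 0 0 0 0; 52 0 0 0 0 0 0; 52 0 0 -15 0 0 0; 52 0 0 -50 0 0 0; 60 0 0 -90 0 0 0; 60 0 0 -130 0 0 0; 60 0 0 -170 0 0 0"}}

```text
t: 15.15
position: [513.1, 195.5, 161.2]
tool_rot: [0.727, 0.686, 0.006, 0.005]
wrist_force: [-0.2, 0.8, -0.1]
grip_width: 60.2
```

Emit:
{"name": "servo_tool", "arguments": {"plan": "60 -40 -5 -20 0 0 0; 60 -80 -10 -40 0 0 0; 60 -120 -15 -40 0 0 0; 60 -160 -20 -40 0 0 0; 60 -200 -25 -40 0 0 0; 60 -240 -30 -40 0 0 0; 60 -280 -35 -40 0 0 0; 60 -320 -40 -40 0 0 0; 60 -360 -45 -40 0 0 0; 60 -400 -50 -40 0 0 0"}}

```text
t: 15.98
position: [438.5, -202.9, 199.4]
tool_rot: [0.727, 0.686, 0.006, 0.005]
wrist_force: [1.2, 0.2, -0.8]
grip_width: 60.0
```

Run:
```python
from h import *
s=st()
for n in('side','top'):
    p,d,W=cloud(n); rings(n,p,W)
    if n=='side':cv2.imwrite('pics/s5.png',cv2.resize(p[150:380,80:390],(800,594)))
```

```text
t 15.98 p [ 438.5 -202.9  199.4] q [0.727 0.686 0.006 0.005] F [ 1.2  0.2 -0.8] w 60.0 j [ 0.84  0.3  -0.59  1.95  0.2   0.93  0.1 ]
 ring? side [348. 189.] 141 [ 437. -330.   16.] [34. 38. 21.]
 ring? side [202. 292.] 198 [505. 156.  30.] [34. 33. 27.]
 ring? top [181. 204.] 32 [508. 157.  30.] [34. 36. 28.]
```

View pics/s5.png

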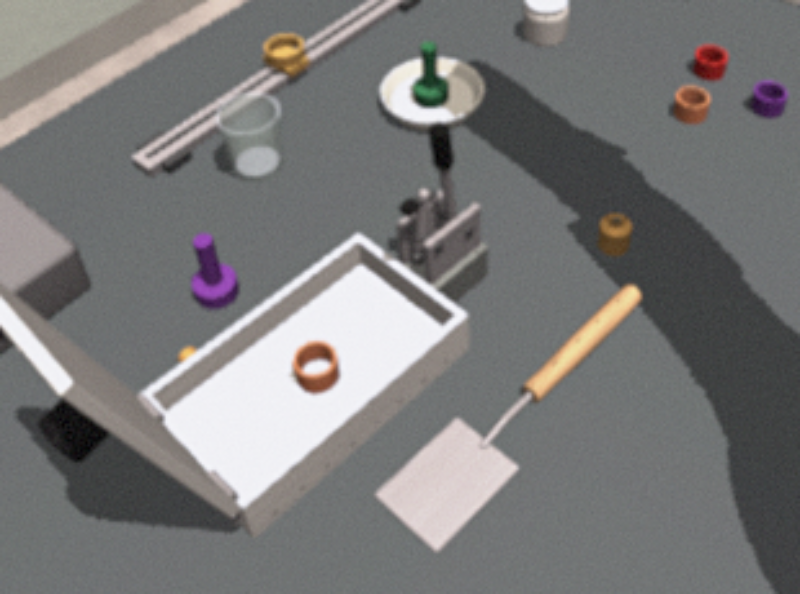

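The picture shows ring A standing on the plate at about (507,157), though I set it at y=196, so it was knocked aside by about 4 cm. It is still inside the limits. Ring B is unmoved.

Emit:
{"name": "servo_tool", "arguments": {"plan": "60 -40 2 20 0 0 0; 60 -80 5 50 0 0 0; 60 -110 7 90 0 0 0; 60 -127 7 120 0 0 0; 60 -127 7 120 0 0 0; 60 -127 7 120 0 0 0; 60 -127 7 120 0 0 0"}}

```text
t: 16.67
position: [437.1, -334.1, 78.6]
tool_rot: [0.731, 0.682, 0.005, 0.004]
wrist_force: [0.1, 0.5, 0.4]
grip_width: 60.0
```

Emit:
{"name": "servo_tool", "arguments": {"plan": "60 0 0 0 0 0 0; 60 0 0 0 0 0 0"}}

```text
t: 16.83
position: [438.7, -332.8, 80.3]
tool_rot: [0.73, 0.683, 0.006, 0.005]
wrist_force: [0.5, 0.3, 0.0]
grip_width: 59.7
```

Emit:
{"name": "servo_tool", "arguments": {"plan": "60 3 0 25 0 0 0; 60 3 0 55 0 0 0; 60 3 0 80 0 0 0; 60 3 0 98 0 0 0; 60 3 0 105 0 0 0; 60 3 0 108 0 0 0; 60 3 0 108 0 0 0"}}

```text
t: 17.42
position: [441.4, -329.5, -26.9]
tool_rot: [0.73, 0.684, 0.006, 0.006]
wrist_force: [-0.6, 0.6, 0.7]
grip_width: 59.7
```

Emit:
{"name": "servo_tool", "arguments": {"plan": "0 0 0 0 0 0 0; 0 0 0 0 0 0 0; 0 0 0 0 0 0 0; 0 0 0 0 0 0 0; 0 0 0 0 0 0 0; 0 0 0 0 0 0 0; 0 0 0 0 0 0 0; 0 0 0 0 0 0 0"}}

```text
t: 18.08
position: [441.7, -330.0, -26.1]
tool_rot: [0.73, 0.684, 0.006, 0.006]
wrist_force: [-2.5, 0.2, 6.8]
grip_width: 35.2
```

Emit:
{"name": "servo_tool", "arguments": {"plan": "0 0 0 -20 0 0 0; 0 0 0 -50 0 0 0; 0 0 0 -90 0 0 0; 0 0 0 -130 0 0 0; 0 0 0 -170 0 0 0; 0 0 0 -200 0 0 0; 0 0 0 -225 0 0 0; 0 0 0 -225 0 0 0; 0 0 0 -225 0 0 0"}}

```text
t: 18.83
position: [438.4, -330.4, 200.1]
tool_rot: [0.73, 0.683, 0.006, 0.008]
wrist_force: [0.0, 0.3, -1.1]
grip_width: 35.3
```

Emit:
{"name": "servo_tool", "arguments": {"plan": "0 40 3 0 0 0 0; 0 80 6 0 0 0 0; 0 120 9 0 0 0 0; 0 160 12 0 0 0 0; 0 200 15 0 0 0 0; 0 240 18 0 0 0 0; 0 280 21 0 0 0 0; 0 320 24 0 0 0 0; 0 360 26 0 0 0 0; 0 390 29 0 0 0 0"}}

```text
t: 19.67
position: [491.5, 60.3, 198.6]
tool_rot: [0.729, 0.684, 0.005, 0.006]
wrist_force: [1.5, 0.3, -0.6]
grip_width: 35.3
```

Emit:
{"name": "servo_tool", "arguments": {"plan": "0 35 3 0 0 0 0; 0 70 6 0 0 0 0; 0 105 8 0 0 0 0; 0 130 10 0 0 0 0; 0 140 11 0 0 0 0; 0 140 11 0 0 0 0; 0 140 11 0 0 0 0"}}

```text
t: 20.25
position: [510.6, 198.1, 197.4]
tool_rot: [0.729, 0.685, 0.004, 0.006]
wrist_force: [-0.0, -0.0, -1.2]
grip_width: 35.5
```

Emit:
{"name": "servo_tool", "arguments": {"plan": "0 0 0 0 0 0 0; 0 0 0 0 0 0 0"}}

```text
t: 20.42
position: [510.5, 195.4, 196.7]
tool_rot: [0.73, 0.683, 0.003, 0.006]
wrist_force: [0.2, -0.2, 0.5]
grip_width: 34.9
```

Run:
```python
from h import *
s=st()
p,d,W=cloud('side'); rings('side',p,W)
```

```text
t 20.42 p [510.5 195.4 196.7] q [0.73  0.683 0.003 0.006] F [ 0.2 -0.2  0.5] w 34.9 j [ 0.09  0.45 -0.7   1.8   0.35  1.01 -0.82]
 ring? side [321. 130.] 33 [ 653. -538.   27.] [49. 27. 43.]
 ring? side [317. 240.] 16 [ 402. -119.   23.] [27. 21. 32.]
 ring? side [202. 292.] 196 [505. 156.  29.] [34. 34. 26.]
```

Emit:
{"name": "servo_tool", "arguments": {"plan": "0 20 1 5 0 0 0; 0 20 1 40 0 0 0; 0 20 1 75 0 0 0; 0 20 1 110 0 0 0; 0 20 1 145 0 0 0; 0 20 1 175 0 0 0; 0 20 1 192 0 0 0; 0 20 1 201 0 0 0; 0 20 1 205 0 0 0; 0 20 1 205 0 0 0"}}

```text
t: 21.3
position: [516.0, 214.2, -8.1]
tool_rot: [0.73, 0.683, 0.003, 0.006]
wrist_force: [0.4, 0.0, 0.4]
grip_width: 35.2
```

Emit:
{"name": "servo_tool", "arguments": {"plan": "0 0 0 0.5 0 0 0; 0 0 0 1 0 0 0; 0 0 0 1.5 0 0 0; 0 0 0 1.5 0 0 0"}}

```text
t: 21.63
position: [516.6, 214.3, -8.8]
tool_rot: [0.73, 0.683, 0.004, 0.007]
wrist_force: [0.4, -0.4, -0.5]
grip_width: 35.2
```

Emit:
{"name": "servo_tool", "arguments": {"plan": "52 0 0 0 0 0 0; 52 0 0 0 0 0 0; 52 0 0 0 0 0 0; 52 0 0 0 0 0 0; 52 0 0 0 0 0 0; 52 0 0 -15 0 0 0; 40 0 0 -50 0 0 0; 20 0 0 -90 0 0 0; 0 0 0 -130 0 0 0; 0 0 0 -170 0 0 0"}}

```text
t: 22.47
position: [513.4, 215.0, 162.8]
tool_rot: [0.73, 0.683, 0.004, 0.006]
wrist_force: [0.7, -0.4, -0.3]
grip_width: 27.9
```

Emit:
{"name": "servo_tool", "arguments": {"plan": "0 -20 0 -40 0 0 0; 0 -50 0 -80 0 0 0; 0 -90 0 -110 0 0 0; 0 -120 0 -110 0 0 0; 0 -120 0 -110 0 0 0; 0 -120 0 -110 0 0 0"}}

```text
t: 22.97
position: [504.6, 92.3, 274.0]
tool_rot: [0.732, 0.681, 0.004, 0.008]
wrist_force: [0.5, 0.2, 0.2]
grip_width: 0.8
```

Run:
```python
from h import *
s=st()
for n in('side','top'):
    p,d,W=cloud(n); rings(n,p,W); tamper(W,p)
    if n=='side':
        cv2.imwrite('pics/s6.png',cv2.resize(p[190:370,90:330],(800,600)))
        Q=W[(W[...,2]>235)&(W[...,1]>250)&(W[...,0]>430)&(W[...,0]<620)&(W[...,1]<420)]; print('lidtop',Q.min(0).round(),Q.max(0).round())
```

```text
t 22.97 p [504.6  92.3 274. ] q [0.732 0.681 0.004 0.008] F [0.5 0.2 0.2] w 0.8 j [ 0.33  0.29 -0.74  1.79  0.23  1.13 -0.55]
 ring? side [320. 129.] 26 [ 654. -539.   28.] [43. 24. 41.]
 ring? side [321. 238.] 13 [ 401. -126.   21.] [23. 20. 31.]
 ring? side [202. 292.] 196 [505. 156.  28.] [34. 33. 28.]
 ring? side [178. 308.] 217 [515. 215.  30.] [35. 34. 23.]
  tamper z 20 36 75 [ 650.4 -190.8   20.3] [ 679.8 -154.8   35.8]
  tamper z 40 95 51 [ 660.7 -181.8   40.8] [ 677.  -167.6   77.9]
lidtop [456. 323. 235.] [588. 348. 266.]
  tamper z 20 36 70 [ 651.6 -192.    20.5] [ 688.1 -156.5   29.5]
  tamper z 40 95 34 [ 660.6 -182.    43.1] [ 677.1 -166.9   79.4]
```

View pics/s6.png

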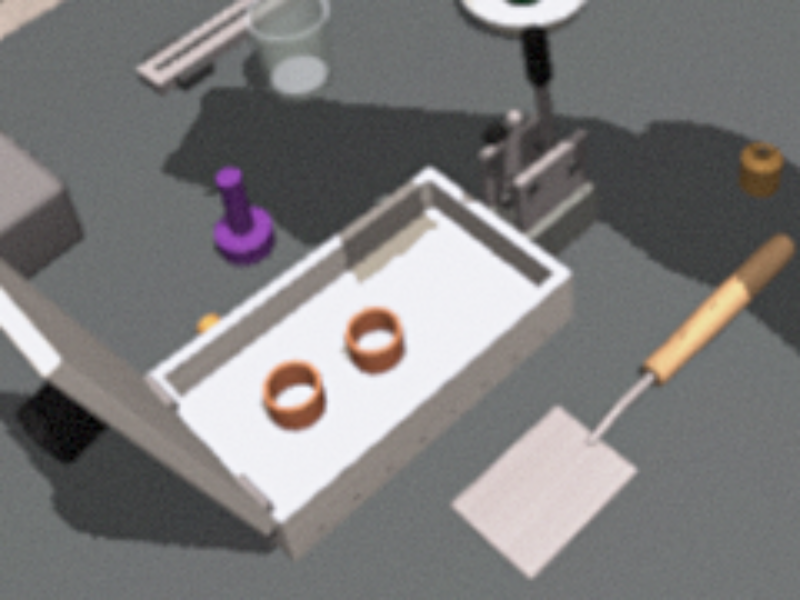

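The picture shows both copper rings standing side by side on the plate, at (373,340) and (294,393) in the crop, and the tamper still stands in the dish. Next I go over the lid and push it from behind.

Emit:
{"name": "servo_tool", "arguments": {"plan": "0 40 0 -10 0 0 0; 0 80 0 -10 0 0 0; 0 120 -1 -10 0 0 0; 0 160 -1 -10 0 0 0; 0 200 -2 -10 0 0 0; 0 240 -2 -10 0 0 0; 0 275 -3 -10 0 0 0; 0 293 -3 -10 0 0 0; 0 293 -3 -10 0 0 0; 0 293 -3 -10 0 0 0"}}

```text
t: 23.9
position: [517.5, 391.8, 280.4]
tool_rot: [0.728, 0.685, 0.003, 0.005]
wrist_force: [0.1, -0.3, 0.6]
grip_width: 0.6
```

Emit:
{"name": "servo_tool", "arguments": {"plan": "0 0 0 30 0 0 0; 0 0 0 60 0 0 0; 0 0 0 72 0 0 0; 0 0 0 72 0 0 0"}}

```text
t: 24.23
position: [517.0, 388.8, 204.9]
tool_rot: [0.729, 0.685, -0.001, 0.005]
wrist_force: [0.2, -0.3, -0.0]
grip_width: 0.5
```

Emit:
{"name": "servo_tool", "arguments": {"plan": "0 -20 0 0 0 0 0; 0 -35 0 0 0 0 0; 0 -48 0 0 0 0 0; 0 -60 0 0 0 0 0; 0 -72 0 0 0 0 0; 0 -84 0 0 0 0 0; 0 -96 0 0 0 0 0; 0 -108 0 0 0 0 0; 0 -120 0 0 0 0 0; 0 -130 0 0 0 0 0"}}

```text
t: 25.07
position: [508.6, 257.0, 205.5]
tool_rot: [0.729, 0.685, -0.002, 0.005]
wrist_force: [1.3, 0.3, -0.1]
grip_width: 0.6
```

Run:
```python
from h import *
s=st()
p,d,W=cloud('side')
Q=W[(W[...,2]>70)&(W[...,1]>130)&(W[...,0]>450)&(W[...,0]<480)&(W[...,1]<420)&(W[...,2]<290)]
for z in range(70,290,25):
    q=Q[abs(Q[:,2]-z-12)<13]
    if len(q): print(z+12,len(q),q[:,1].min().round(),q[:,1].max().round())
```

```text
t 25.07 p [508.6 257.  205.5] q [ 0.729  0.685 -0.002  0.005] F [ 1.3  0.3 -0.1] w 0.6 j [-0.    0.5  -0.75  1.72  0.39  1.08 -0.94]
82 126 269.0 283.0
107 138 266.0 279.0
132 135 261.0 273.0
157 146 255.0 270.0
182 174 253.0 266.0
207 184 248.0 261.0
232 181 241.0 256.0
257 119 237.0 251.0
282 15 237.0 247.0
```

Emit:
{"name": "servo_tool", "arguments": {"plan": "0 0 0 -40 0 0 0; 0 0 0 -80 0 0 0; 0 0 0 -110 0 0 0; 0 0 0 -110 0 0 0; 0 0 0 -110 0 0 0; 0 0 0 -110 0 0 0; 0 0 0 -110 0 0 0; 0 0 0 -110 0 0 0; 0 0 0 -110 0 0 0; 0 0 0 -110 0 0 0"}}

```text
t: 25.95
position: [508.2, 255.7, 314.5]
tool_rot: [0.729, 0.684, -0.003, 0.006]
wrist_force: [-0.5, 0.1, 0.1]
grip_width: 0.0
```

Emit:
{"name": "servo_tool", "arguments": {"plan": "0 -30 0 0 0 0 0; 0 -60 0 0 0 0 0; 0 -90 0 0 0 0 0; 0 -120 0 0 0 0 0; 0 -150 0 0 0 0 0; 0 -180 0 0 0 0 0; 0 -210 0 0 0 0 0; 0 -230 0 0 0 0 0; 0 -230 0 0 0 0 0; 0 -230 0 0 0 0 0"}}

```text
t: 26.78
position: [493.3, 25.3, 317.2]
tool_rot: [0.73, 0.683, -0.003, 0.006]
wrist_force: [-0.6, 0.4, -0.1]
grip_width: 0.1
```

Emit:
{"name": "servo_tool", "arguments": {"plan": "0 0 0 0 0 0 0; 0 0 0 0 0 0 0; 0 0 0 0 0 0 0; 0 0 0 0 0 0 0; 0 0 0 0 0 0 0; 0 0 0 0 0 0 0; 0 0 0 0 0 0 0; 0 0 0 0 0 0 0; 0 0 0 0 0 0 0; 0 0 0 0 0 0 0"}}

```text
t: 27.62
position: [493.3, 25.4, 317.2]
tool_rot: [0.73, 0.683, -0.003, 0.006]
wrist_force: [0.6, -0.2, 0.1]
grip_width: 0.3
```

Emit:
{"name": "servo_tool", "arguments": {"plan": "0 0 0 0 0 0 0; 0 0 0 0 0 0 0; 0 0 0 0 0 0 0; 0 0 0 0 0 0 0; 0 0 0 0 0 0 0; 0 0 0 0 0 0 0; 0 0 0 0 0 0 0; 0 0 0 0 0 0 0; 0 0 0 0 0 0 0; 0 0 0 0 0 0 0"}}

```text
t: 28.45
position: [493.3, 25.3, 317.2]
tool_rot: [0.73, 0.683, -0.003, 0.006]
wrist_force: [0.6, 0.9, -0.9]
grip_width: 0.6
```

```bash
cat >> h.py <<'E'
def lidcap(W):
    for y in (70,100,200,230,250):
        q=W[(abs(W[...,1]-y)<8)&(W[...,0]>460)&(W[...,0]<560)&(W[...,2]>30)&(W[...,2]<140)]
        if len(q): print('  lid y',y,'z',np.median(q[:,2]).round(1),len(q))
E
python3 - <<'E'
from h import *
s=st()
p,d,W=cloud('side');lidcap(W)
q=W[(abs(W[...,0]-499)<22)&(abs(W[...,1])<60)&(W[...,2]>95)&(W[...,2]<215)]
for z in range(95,215,10):
    k=q[abs(q[:,2]-z-5)<5]
    if len(k): print(z+5,len(k),k.min(0).round(),k.max(0).round())
cv2.imwrite('pics/s7.png',cv2.resize(p[170:350,110:350],(800,600)))
E
```

```text
t 28.45 p [493.3  25.3 317.2] q [ 0.73   0.683 -0.003  0.006] F [ 0.6  0.9 -0.9] w 0.6 j [ 0.48  0.22 -0.73  1.76  0.17  1.22 -0.37]
  lid y 70 z 56.5 269
  lid y 100 z 55.8 295
  lid y 200 z 56.3 357
  lid y 230 z 55.7 377
  lid y 250 z 55.9 389
100 31 [493.  -4.  95.] [504.  35. 105.]
110 31 [494.  -4. 105.] [502.  33. 115.]
120 57 [494.  -2. 116.] [505.  51. 125.]
130 51 [493.  -2. 125.] [507.  50. 135.]
140 12 [490.  -3. 136.] [500.  10. 145.]
150 26 [490.  -2. 145.] [504.  11. 155.]
160 28 [490.   0. 155.] [501.  13. 165.]
170 30 [490.  -2. 165.] [503.  14. 175.]
180 44 [490.   1. 175.] [504.  13. 185.]
190 7 [495.   2. 185.] [499.  11. 186.]
```

View pics/s7.png

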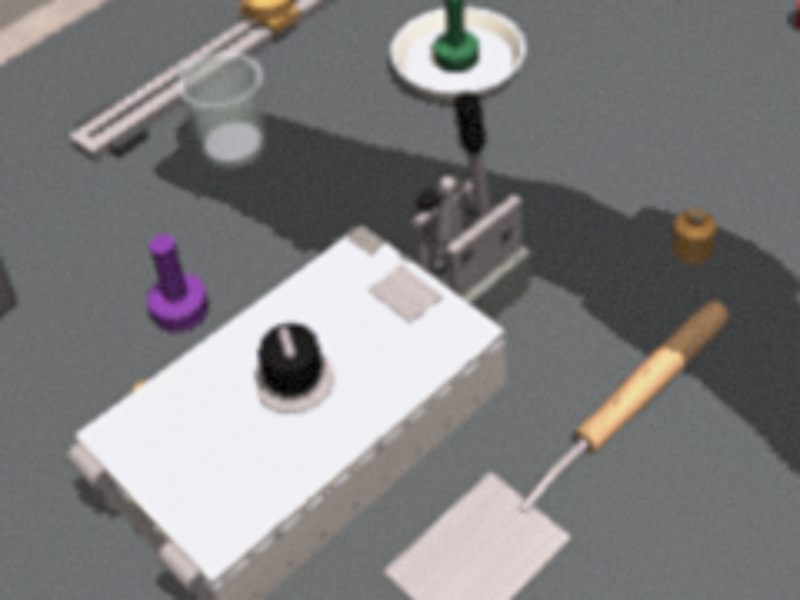

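The picture shows the lid shut flat, with its top at 56 mm, the cap at (290,358), and the handle upright at (470,125). Pushing the handle next.

Emit:
{"name": "servo_tool", "arguments": {"plan": "0 4 5 40 0 0 0; 0 4 5 80 0 0 0; 0 4 5 120 0 0 0; 0 4 5 155 0 0 0; 0 4 5 180 0 0 0; 0 4 5 192 0 0 0; 0 4 5 194 0 0 0; 0 4 5 194 0 0 0; 0 4 5 194 0 0 0"}}

```text
t: 29.25
position: [500.6, 26.8, 124.8]
tool_rot: [0.73, 0.683, -0.002, 0.007]
wrist_force: [-0.0, 0.7, 0.7]
grip_width: 0.1
```

Emit:
{"name": "servo_tool", "arguments": {"plan": "0 -7 0 0 0 0 0; 0 -17 0 0 0 0 0; 0 -27 0 0 0 0 0; 0 -37 0 0 0 0 0; 0 -46 0 0 0 0 0; 0 -56 0 2 0 0 0; 0 -65 0 4 0 0 0; 0 -73 0 7 0 0 0; 0 -81 0 12 0 0 0; 0 -88 0 18 0 0 0"}}

```text
t: 30.08
position: [494.4, -62.2, 107.7]
tool_rot: [0.731, 0.683, -0.002, 0.007]
wrist_force: [-0.6, 4.2, 2.8]
grip_width: 0.3
```

Emit:
{"name": "servo_tool", "arguments": {"plan": "0 -5 0 8 0 0 0; 0 -10 0 16 0 0 0; 0 -14 0 22 0 0 0; 0 -18 0 28 0 0 0; 0 -22 0 36 0 0 0; 0 -25 0 44 0 0 0; 0 -28 0 52 0 0 0; 0 -30 0 58 0 0 0; 0 -30 0 62 0 0 0; 0 -30 0 62 0 0 0"}}

```text
t: 30.92
position: [492.0, -92.7, 45.0]
tool_rot: [0.73, 0.683, -0.003, 0.006]
wrist_force: [0.0, -0.3, -0.2]
grip_width: 0.4
```

Emit:
{"name": "servo_tool", "arguments": {"plan": "0 0 0 -30 0 0 0; 0 0 0 -70 0 0 0; 0 0 0 -110 0 0 0; 0 0 0 -150 0 0 0; 0 0 0 -150 0 0 0"}}

```text
t: 31.33
position: [496.2, -90.3, 202.4]
tool_rot: [0.73, 0.683, 0.001, 0.011]
wrist_force: [1.2, 0.2, 1.3]
grip_width: 0.3
```

Run:
```python
from h import *
s=st()
for n in('side','top'):
    p,d,W=cloud(n)
    q=W[(abs(W[...,0]-494)<12)&(W[...,1]>-130)&(W[...,1]<-30)&(W[...,2]>40)&(W[...,2]<200)]
    for y in range(-130,-30,15):
        k=q[abs(q[:,1]-y-7)<8]
        if len(k): print(n,y+7,len(k),'z',k[:,2].min().round(),k[:,2].max().round())
    # cap
    q=W[(abs(W[...,0]-511)<30)&(abs(W[...,1]-159)<30)&(W[...,2]>66)&(W[...,2]<130)]
    if len(q): print('cap',len(q),q.min(0).round(1),q.max(0).round(1)); k=q[q[:,2]>q[:,2].max()-4]; print('  top',cv2.minEnclosingCircle(k[:,:2].astype(np.float32)),k[:,2].mean())
    if n=='side':cv2.imwrite('pics/s8.png',cv2.resize(p[180:330,130:330],(800,600)))
```

```text
t 31.33 p [496.2 -90.3 202.4] q [0.73  0.683 0.001 0.011] F [1.2 0.2 1.3] w 0.3 j [ 0.65  0.35 -0.69  1.9   0.29  0.97 -0.24]
side -123 6 z 66.0 74.0
side -108 35 z 65.0 78.0
side -93 41 z 64.0 77.0
side -78 43 z 62.0 77.0
side -63 26 z 67.0 75.0
side -48 28 z 67.0 75.0
side -33 21 z 69.0 75.0
cap 360 [489.2 140.8  66.6] [525.7 178.1  93.5]
  top ((507.8397521972656, 158.49729919433594), 17.892784118652344) 91.04913942925374
cap 129 [492.7 141.6  67.3] [527.7 174.9  97.2]
  top ((509.6303405761719, 158.6136932373047), 16.617351531982422) 94.24259378672109
```

View pics/s8.png

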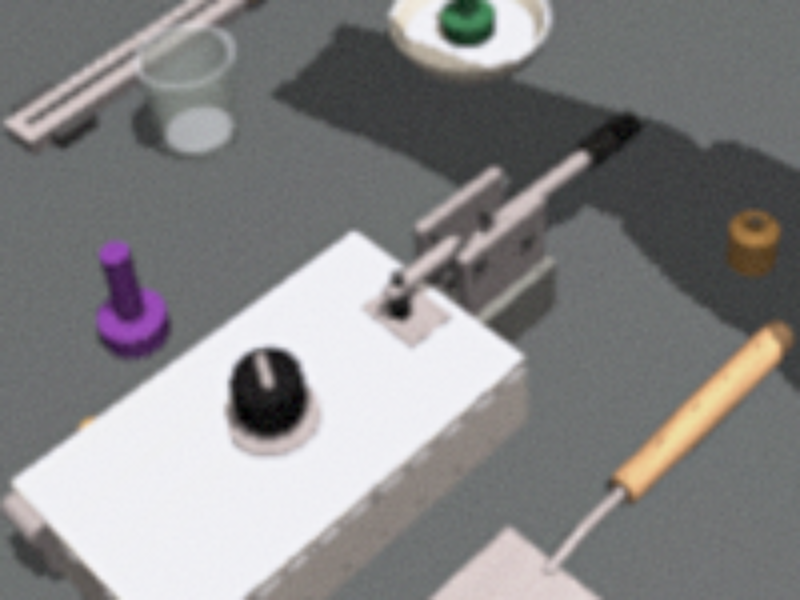

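The picture shows the clamp locked: the handle lies level at z 70, the spindle is on the lid, and the cap pointer has not turned. The cap is at (509,158.5) with its top at about 92 mm. Next I pre-rotate the gripper counter-clockwise above the cap so one clockwise sweep does the job.

Emit:
{"name": "servo_tool", "arguments": {"plan": "65 30 0 0 0 0 -7; 65 60 -1 0 0 0 -14; 65 90 -2 0 0 0 -21; 65 120 -2 0 0 0 -28; 65 150 -3 0 0 0 -35; 65 180 -3 0 0 0 -42; 65 210 -4 0 0 0 -49; 65 240 -4 0 0 0 -56; 65 249 -4 0 0 0 -63; 65 249 -4 0 0 0 -70"}}

```text
t: 32.27
position: [503.7, 161.6, 192.4]
tool_rot: [0.201, 0.98, -0.005, 0.004]
wrist_force: [0.2, -0.5, -0.1]
grip_width: 64.0
```

Emit:
{"name": "servo_tool", "arguments": {"plan": "65 0 0 0 0 0 -7; 65 0 0 0 0 0 -14; 65 0 0 0 0 0 -20; 65 0 0 0 0 0 -20; 65 0 0 0 0 0 -20"}}

```text
t: 32.68
position: [502.8, 161.5, 191.1]
tool_rot: [0.029, 1.0, -0.006, 0.002]
wrist_force: [-1.0, 0.9, 0.4]
grip_width: 65.4
```

Run:
```python
from h import *
s=st(); print(np.round(Rot.from_quat(s['tool_rot']).as_matrix(),3)); print(to_tool(np.array([509,158.5,33])-s['position'],s))
p,d,W=cloud('side')
q=W[(abs(W[...,0]-504)<20)&(W[...,1]>20)&(W[...,1]<110)&(W[...,2]>62)&(W[...,2]<150)]
print('arm',q.min(0).round(),q.max(0).round())
```

```text
t 32.68 p [502.8 161.5 191.1] q [ 0.029  1.    -0.006  0.002] F [-1.   0.9  0.4] w 65.4 j [ 0.39  0.56 -1.06  1.83  0.57  1.09  0.63]
[[-0.998  0.058  0.003]
 [ 0.058  0.998 -0.011]
 [-0.004 -0.011 -1.   ]]
[ -5.69481479  -0.84356832 158.15815966]
arm [484.  20.  62.] [521.  80.  92.]
```

Emit:
{"name": "servo_tool", "arguments": {"plan": "65 -6 -1 20 0 0 -7; 65 -6 -1 40 0 0 -14; 65 -6 -1 60 0 0 -21; 65 -6 -1 70 0 0 -28; 65 -6 -1 80 0 0 -35; 65 -6 -1 80 0 0 -35; 65 -6 -1 80 0 0 -35"}}

```text
t: 33.32
position: [508.8, 159.2, 111.0]
tool_rot: [-0.27, 0.963, -0.006, -0.0]
wrist_force: [0.0, 0.3, 0.5]
grip_width: 65.1
```

Run:
```python
from h import *
s=st(); print(to_tool(np.array([509,158.5,33])-s['position'],s))
```

```text
t 33.32 p [508.8 159.2 111. ] q [-0.27   0.963 -0.006 -0.   ] F [0.  0.3 0.5] w 65.1 j [ 0.39  0.74 -1.09  1.88  0.79  1.04  1.07]
[-0.14881165  0.14092538 78.01058096]
```

Centred. Descending and gripping the cap.

Emit:
{"name": "servo_tool", "arguments": {"plan": "65 0 0 20 0 0 0; 65 0 0 45 0 0 0; 65 0 0 65 0 0 0; 65 0 0 75 0 0 0; 65 0 0 78 0 0 0; 65 0 0 78 0 0 0"}}

```text
t: 33.82
position: [509.1, 158.5, 33.4]
tool_rot: [-0.269, 0.963, -0.006, -0.0]
wrist_force: [-0.3, -0.3, 0.2]
grip_width: 65.3
```

Emit:
{"name": "servo_tool", "arguments": {"plan": "0 0 0 0 0 0 0; 0 0 0 0 0 0 0; 0 0 0 0 0 0 0; 0 0 0 0 0 0 0; 0 0 0 0 0 0 0; 0 0 0 0 0 0 0; 0 0 0 0 0 0 0; 0 0 0 0 0 0 0; 0 0 0 0 0 0 0"}}

```text
t: 34.57
position: [509.6, 158.4, 33.7]
tool_rot: [-0.269, 0.963, -0.006, 0.0]
wrist_force: [0.9, -2.1, 5.4]
grip_width: 35.4
```

Emit:
{"name": "servo_tool", "arguments": {"plan": "0 0 0 0 0 0 4; 0 0 0 0 0 0 9; 0 0 0 0 0 0 14; 0 0 0 0 0 0 19; 0 0 0 0 0 0 24; 0 0 0 0.5 0 0 29; 0 0 0 0.5 0 0 34; 0 0 0 1 0 0 39; 0 0 0 1 0 0 44; 0 0 0 1 0 0 49"}}

```text
t: 35.4
position: [509.6, 158.4, 32.6]
tool_rot: [0.156, 0.988, -0.005, 0.003]
wrist_force: [0.4, -0.6, 0.0]
grip_width: 35.3
```

Emit:
{"name": "servo_tool", "arguments": {"plan": "0 0 0 0 0 0 5; 0 0 0 0 0 0 10; 0 0 0 0 0 0 15; 0 0 0 0.5 0 0 20; 0 0 0 0.5 0 0 25; 0 0 0 0.5 0 0 30; 0 0 0 1 0 0 35; 0 0 0 1 0 0 40; 0 0 0 1 0 0 45; 0 0 0 1 0 0 50"}}

```text
t: 36.23
position: [509.5, 158.4, 31.3]
tool_rot: [0.561, 0.828, -0.004, 0.005]
wrist_force: [1.4, -0.4, -2.8]
grip_width: 35.3
```

Emit:
{"name": "servo_tool", "arguments": {"plan": "0 0 0 0 0 0 5; 0 0 0 0 0 0 10; 0 0 0 0 0 0 15; 0 0 0 0.5 0 0 20; 0 0 0 0.5 0 0 25; 0 0 0 0.5 0 0 30; 0 0 0 1 0 0 35; 0 0 0 1 0 0 40; 0 0 0 1 0 0 45; 0 0 0 1 0 0 50"}}

```text
t: 37.07
position: [509.5, 158.5, 29.9]
tool_rot: [0.859, 0.511, -0.001, 0.006]
wrist_force: [2.3, 0.4, -3.5]
grip_width: 34.9
```

Run:
```python
from h import *
s=st(); print(s['moment'])
```

```text
t 37.07 p [509.5 158.5  29.9] q [ 0.859  0.511 -0.001  0.006] F [ 2.3  0.4 -3.5] w 34.9 j [-0.07  0.63 -0.42  1.93  0.42  0.66 -1.25]
[ 0.11706495 -0.20772771  0.05541314]
```

Emit:
{"name": "servo_tool", "arguments": {"plan": "0 0 0 0 0 0 4; 0 0 0 0 0 0 8; 0 0 0 0.5 0 0 12; 0 0 0 0.5 0 0 16; 0 0 0 0.5 0 0 20; 0 0 0 1 0 0 24"}}

```text
t: 37.57
position: [510.7, 159.1, 29.2]
tool_rot: [0.947, 0.321, 0.001, 0.006]
wrist_force: [5.8, 1.7, 4.6]
grip_width: 35.1
```

Run:
```python
from h import *
s=st(); print(s['moment'])
```

```text
t 37.57 p [510.7 159.1  29.2] q [0.947 0.321 0.001 0.006] F [5.8 1.7 4.6] w 35.1 j [-0.15  0.62 -0.31  1.94  0.33  0.63 -1.59]
[ 0.52408886 -1.37724504  0.72137052]
```

The moment rose to 0.72 Nm after 174° of turn, against 0.06 Nm of friction before, so the cap is at its stop. Releasing and retreating.

Emit:
{"name": "servo_tool", "arguments": {"plan": "65 0 0 0 0 0 0; 65 0 0 0 0 0 0; 65 0 0 0 0 0 0; 65 0 0 0 0 0 0; 65 0 0 0 0 0 0; 65 0 0 0 0 0 0; 65 0 0 -20 0 0 0; 65 0 0 -60 0 0 0; 65 0 0 -100 0 0 0; 65 0 0 -140 0 0 0"}}

```text
t: 38.4
position: [509.1, 160.4, 170.6]
tool_rot: [0.947, 0.321, 0.0, 0.006]
wrist_force: [0.6, 0.0, -0.4]
grip_width: 65.2
```

Emit:
{"name": "servo_tool", "arguments": {"plan": "65 0 30 -40 0 0 0; 65 0 65 -80 0 0 0; 65 0 100 -100 0 0 0; 65 0 140 -100 0 0 0; 65 0 180 -100 0 0 0; 65 0 220 -100 0 0 0; 65 0 220 -100 0 0 0; 65 0 220 -100 0 0 0"}}

```text
t: 39.07
position: [643.7, -18.0, 272.0]
tool_rot: [0.948, 0.318, -0.0, 0.006]
wrist_force: [0.1, -0.5, -0.5]
grip_width: 65.2
```

Run:
```python
from h import *
s=st()
for n in('side','top'):
    p,d,W=cloud(n); print(n); lidcap(W); tamper(W,p)
    q=W[(abs(W[...,0]-511)<30)&(abs(W[...,1]-159)<30)&(W[...,2]>66)&(W[...,2]<130)]
    if len(q): k=q[q[:,2]>q[:,2].max()-6]; print('captop',np.median(k[:,2]),len(q))
    if n=='side':cv2.imwrite('pics/s9.png',cv2.resize(p[130:330,90:357],(800,600)))
    q=W[(abs(W[...,0]-494)<12)&(W[...,1]>-120)&(W[...,1]<-70)&(W[...,2]>40)&(W[...,2]<150)]; 
    if len(q):print('handle z',q[:,2].max())
```

```text
t 39.07 p [643.7 -18.  272. ] q [ 0.948  0.318 -0.     0.006] F [ 0.1 -0.5 -0.5] w 65.2 j [ 0.17  0.48 -0.32  1.46  0.17  1.22 -1.1 ]
side
  lid y 70 z 56.7 303
  lid y 100 z 55.8 287
  lid y 200 z 56.2 358
  lid y 230 z 55.5 377
  lid y 250 z 55.8 391
  tamper z 20 36 77 [ 651.7 -190.1   20.6] [ 681.5 -155.2   34.8]
  tamper z 40 95 47 [ 662.4 -180.6   41.2] [ 674.6 -165.7   78. ]
captop 86.37760068828102 340
handle z 77.77922553682343
top
  lid y 100 z 56.4 139
  lid y 200 z 56.2 165
  lid y 230 z 56.8 165
  lid y 250 z 56.2 169
  tamper z 20 36 72 [ 652.5 -191.9   20.4] [ 688.1 -156.3   35.9]
  tamper z 40 95 33 [ 660.4 -182.4   44. ] [ 677.  -166.8   81.6]
captop 87.64968973635186 122
```

View pics/s9.png

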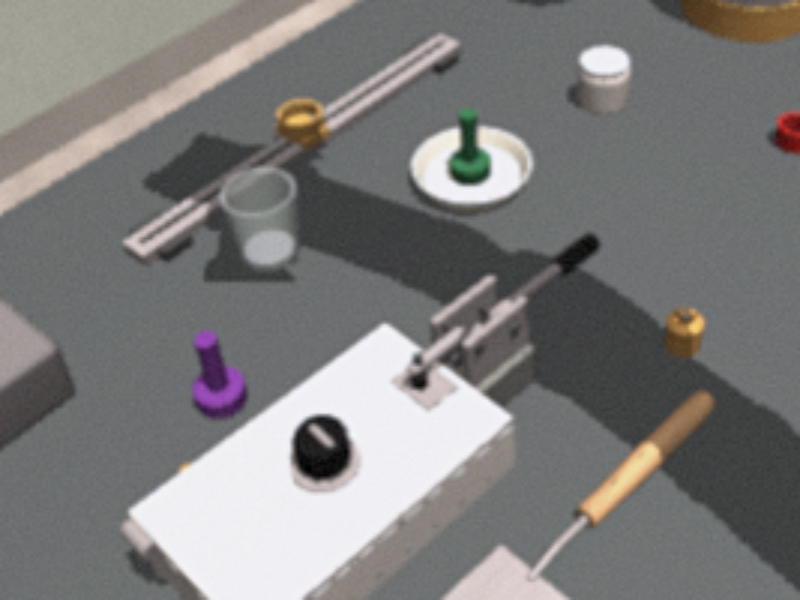

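Cap height dropped by about 5 mm and the clamp and lid hold. One last check is the pointer angle before and after, to confirm the turn.

Run:
```python
from h import *
c=eyes.calibration('side');R=np.array(c['R']);t=np.array(c['t']).ravel()
K=np.array([[c['fx'],0,c['cx']],[0,c['fy'],c['cy']],[0,0,1.]]);D=np.array(c['dist_coeffs'])
for f,x0,y0,sc,z in(('s8',130,180,4,92),('s9',90,130,800/267,87)):
    im=cv2.imread(f'pics/{f}.png',0)
    u,v=(proj('side',[509,158.5,z])[0]-[x0,y0])*sc
    yy,xx=np.mgrid[:im.shape[0],:im.shape[1]]
    m=(np.hypot(xx-u,yy-v)<9.5*sc*.8)
    m&=im>95
    px=np.stack([xx[m]/sc+x0,yy[m]/sc+y0],1)
    n=cv2.undistortPoints(px[:,None].astype(float),K,D)[:,0]
    r=np.c_[n,np.ones(len(n))]@R; C=-R.T@t; P=C+r*((z-C[2])/r[:,2])[:,None]
    P=P[np.hypot(P[:,0]-509,P[:,1]-158.5)<15]
    w=P[:,:2].mean(0); _,e=np.linalg.eigh(np.cov((P[:,:2]-w).T)); print(f,len(P),'mean off',(w-[509,158.5]).round(1),'axis deg',np.degrees(np.arctan2(e[1,1],e[0,1]))%180)
```

```text
s8 600 mean off [ 2.9 -1.9] axis deg 145.89289859131003
s9 349 mean off [-0.3 -0.8] axis deg 162.52464827705128
```

```bash
python3 -c "
from h import *
print(workorder.job_done())"
```

```text
the job is handed in; nothing more can be done
None
```

I finished the job and handed it in at about 39 s on the robot's clock. No verdict came back, so the results below are from my own checks.

**What I did**
- I moved the green tamper from the chamber to the dish and stood both copper rings on the plate. The red and purple look-alikes were left alone.
- I then shut the lid, locked the clamp, and screwed the vent cap down, in that order.

**Last checks**
- **Tamper:** standing in the dish at about (668, -174) mm, with the dish centre at (667, -175.5).
- **Rings:** both were upright on the plate at (505, 156) and (515, 215) mm just before the lid closed. They can't be seen after that.
- **Lid:** flat, with its top at about 56 mm.
- **Clamp:** handle level at about 70 mm, with the spindle on the lid.
- **Vent cap:** it sank about 4.5–6.5 mm depending on the camera, and the torque rose to 0.72 Nm against about 0.06 Nm while it was turning freely. I take that as the stop. The pointer turned about 165° while the gripper turned 174°, so the fingers probably slipped a little at the end. I didn't make a second tightening turn.
- **Other things on the bench:** the beaker, tin, weight and spatula look undisturbed in the final picture, but I didn't measure them again.

**What disagreed**
- **Reported tool height:** the reported tool tip was about 37 mm below the fingertips the cameras saw, so my first grasp closed just above the tamper. I allowed for this from then on.
- **Ring A:** it was found about 40 mm from where I set it, apparently knocked aside. It was still inside the limits, so I placed ring B beside it.

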